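# Fit a stack of heat sinks to their power boards

## Robot

A 6-joint arm with a two-finger parallel gripper is mounted at the origin on the work surface. World frame = base frame: x ahead of the robot, y to its left, z up, the work surface at z = 0. Lengths are in m, angles in degrees, forces in N, time in s.
With the tool pointing down it reaches from about 0.35 to 0.875 m from the base axis. Payload 4.2 kg.
Tool frame: the origin (TCP) lies midway between the tips of the shut fingers; the grasp point (between the pads) lies 19 mm behind it; z points along the fingers, y is the direction in which the jaws open and shut (so a half turn about z gives the same grasp; the last joint's range is limited). The gripper opens to 87 mm and grips with 3 to 60 N. Pads are 19 mm wide; open, the fingers measure 117 mm over their backs; the gripper's body (75 mm by 190 mm) begins 51 mm behind the grasp point.
Start: joints at [14.817, 22.042, 0.453, 0, -68.411, -14.817], TCP at [0.625, 0, 0.223] pointing down, gripper open.
Joint ranges: [-179.83, 179.83], [-69.29, 118.12], [-61.27, 80.66], [-181.25, 117.63], [-171.15, -9.14], [-177.46, 177.46]. Speed limits (degrees/s): [159.86, 159.86, 180, 180, 180, 180].

## Interface

Orientations are given as a 3x3 rotation matrix whose columns are the frame's x, y, z axes.
In Python, from station import sense, capture, get_calibration, finish_job, spot_in, spot_point gives the robot as it stands.
- The arm moves only by the shell command python3 -m inch 'ROWS'. ROWS is JSON, a list of rows, each an object with "fingers": the finger opening in cm, from 0 to 8.7; "delta_pos": the shift along the tool's x, y, z in cm, a list of three; "spin": the turn about the tool's z in degrees. In form: [{"fingers": fingers, "delta_pos": [dx, dy, dz], "spin": spin}, ...]. A call has 1 to 20 rows; each row is the pose to reach, as a shift and turn from the pose commanded when the call began, along the tool's axes at that moment; what a row does not reach only later rows make up. A row lasts 1/10 s, in which the tool goes at most 50 mm and 8.59 degrees, less where a joint would pass 70% of its speed; a pose out of reach is approached as far as the arm can. A call with a gripper value outside its range is refused whole. The fingers move at their own pace and stop on an object; the grip force is fixed at half the most. Time passes only in rows, so rows that repeat a pose let the fingers close. It gives the time, the measured TCP pose, the force and the opening at its end, in the units of the state.
- sense(): the state, without advancing time (a new reading comes with each control period).
- capture(name): name is "scene" or "side" or "wrist"; returns the picture (384x512x3 uint8, red, green, blue); there is no depth.
- get_calibration(name): a dict with "K" (3x3 intrinsics, pixels), "dist" ([k1, k2, p1, p2, k3] as OpenCV has them; the pictures are not rectified), "T" (4x4, takes a point from camera to world coordinates). Camera axes: x right, y up, looking along -z (the intrinsics and any distortion apply to the point x, -y, -z); pixel columns grow to the right and rows downward; lengths in m; the calibration is good to about 2 mm. A picture is of the moment at which its call begins: read the wrist's pose just before it. get_calibration takes no time and is no camera call; for the wrist camera it gives the pose at the moment of the call.
- finish_job(): hands the job in, once; it reports no verdict.
Trained networks look in the newest picture that a camera, given by its name, has taken for a name from the list of things; names that differ only in an ending like _2 or _b are one class to them, and where a whole thing is asked for, a point or a joint stands for the part that bears it (a point fixed in the world has none). Each returns a list of dicts, best first, with "conf" (0 to 1); they miss things now and then, are a little off and sometimes report something else, mostly with a low value. They report only what shows in the picture. A call takes as long as a camera call.
- spot_in(camera, target): "extent" ([left, top, right, bottom] as shares, 0 to 1, of the picture: columns of its width, rows of its height, round what is visible of it).
- spot_point(camera, target): "location" ([column, row] as shares, 0 to 1, of the picture: columns of its width, rows of its height: a listed point, or the origin of a listed thing).
The state is a dict: "time_s": time; "joints": joint angles; "joint_velocities": joint speeds; "effort": joint torques, N m; "tcp_pos": TCP position; "ee_rot": TCP orientation; "wrist_force": force on the tool from outside, world axes, zero at the start; "moment": the same for the moment, N m; "gripper_width": opening from 0.0 (shut) to 1.0 (fully open).
Only numpy, scipy, OpenCV 4.12 (cv2) and the standard library are available. Lean on these libraries where they do the work, as an engineer would, in place of code of your own. Each camera call takes 0.05 s, during which the arm holds its last target.

## Task

Four bare heat sinks stand in one stack on the electronics bench. Take the stack apart from the top down and set each heat sink on the board made for it, the one whose black retaining frame has the same outline, lying flat on the copper pad inside the frame; put each one down rather than dropping it. Leave the multimeter and the flask where they are.

Things in the scene. Friction and masses are not known exactly. Their poses are not given: they have to be found in the camera images.
- sink_round: Round bare-aluminium heat sink with radial fins round a hub, 40 mm diameter, 32 mm tall. Origin: centre of its underside; z up. At the start it is the top of the stack of four.
- sink_narrow: Narrow rectangular bare-aluminium heat sink with four long fins, 28 mm along its x by 80 mm along its y, 32 mm tall. Origin: centre of its underside; z up. At the start it is third from the bottom, under the round one.
- sink_square: Square bare-aluminium heat sink with 6 by 6 upright pins, 56 by 56 mm, 32 mm tall. Origin: centre of its underside; z up. Its outer pins give flat sides that can be gripped. At the start it is second from the bottom, under the narrow one.
- sink_large: Large rectangular bare-aluminium heat sink with nine long fins, 62 mm along its x by 100 mm along its y, 32 mm tall. Origin: centre of its underside; z up. At the start it is the bottom of the stack, on the bench (the four undersides at 0, 32, 64, 96 mm; centres within 5 mm, each turned differently).
- board_round: Green circuit board, 78 by 104 mm, with a round copper pad inside a low black ring-shaped retaining frame of 50 mm inside diameter (5 mm play round the sink). Fixed. Origin: on the bench under the pad's centre; z up. Pad top 18 mm, frame top 23 mm above the bench (wall 4 mm thick); nothing on the board is higher.
- board_narrow: Green circuit board, 70 by 142 mm, with a narrow copper pad inside a low black rectangular retaining frame whose opening is 38 mm along x by 90 mm along y (5 mm play each side of the sink, whose x goes along the board's x, either way round). Fixed. Origin: on the bench under the pad's centre; z up. Pad top 18 mm, frame top 23 mm above the bench (wall 4 mm thick); nothing on the board is higher.
- board_square: Green circuit board, 92 by 118 mm, with a square copper pad inside a low black retaining frame with a 66 by 66 mm opening along x and y (5 mm play each side of the sink, any quarter turn). Fixed. Origin: on the bench under the pad's centre; z up. Pad top 18 mm, frame top 23 mm above the bench (wall 4 mm thick); nothing on the board is higher.
- board_large: Green circuit board, 100 by 162 mm, with a large copper pad inside a low black rectangular retaining frame whose opening is 72 mm along x by 110 mm along y (5 mm play each side of the sink, whose x goes along the board's x, either way round). Fixed. Origin: on the bench under the pad's centre; z up. Pad top 18 mm, frame top 23 mm above the bench (wall 4 mm thick); nothing on the board is higher.
- multimeter: Bystander: dark handheld multimeter lying on its back, 150 mm along its x, 76 mm along its y, 34 mm thick (43 mm at the dial). Origin: centre of its underside.
- flask: Bystander: upright mauve drinking flask, 66 mm diameter, 213 mm tall. Origin: centre of its underside.

How it is judged (in metres and radians):
On the way, in this order (a step that is already met when the one before it is completed fails the run):
1. the round heat sink, from the top of the stack, lies released on its own pad, flat inside the frame (horizontal distance between sink_round and board_round below 0.009 m and z of sink_round in the frame of board_round between 0.015 and 0.0205 m and angle between sink_round's own z axis and vertical below 0.05 rad and linear speed of sink_round below 0.02 m/s and contact force between the fingers and sink_round below 0.2 N), for 0.2 s.
2. the narrow heat sink, next in the stack, lies released on its own pad, flat inside the frame (horizontal distance between sink_narrow and board_narrow below 0.009 m and z of sink_narrow in the frame of board_narrow between 0.015 and 0.0205 m and angle between sink_narrow's own z axis and vertical below 0.05 rad and linear speed of sink_narrow below 0.02 m/s and contact force between the fingers and sink_narrow below 0.2 N and angle between the x axis of sink_narrow and the x axis of board_narrow, either way round below 0.25 rad), for 0.2 s.
3. the square heat sink, next in the stack, lies released on its own pad, flat inside the frame (horizontal distance between sink_square and board_square below 0.009 m and z of sink_square in the frame of board_square between 0.015 and 0.0205 m and angle between sink_square's own z axis and vertical below 0.05 rad and linear speed of sink_square below 0.02 m/s and contact force between the fingers and sink_square below 0.2 N and (angle between the x axis of sink_square and the x axis of board_square, either way round below 0.25 rad or angle between the x axis of sink_square and the y axis of board_square, either way round below 0.25 rad)), for 0.2 s.
4. the large heat sink, from the bottom of the stack, lies released on its own pad, flat inside the frame (horizontal distance between sink_large and board_large below 0.009 m and z of sink_large in the frame of board_large between 0.015 and 0.0205 m and angle between sink_large's own z axis and vertical below 0.05 rad and linear speed of sink_large below 0.02 m/s and contact force between the fingers and sink_large below 0.2 N and angle between the x axis of sink_large and the x axis of board_large, either way round below 0.25 rad), for 0.2 s.
At the end, for the whole second after the job is handed in: Each heat sink rests released on its own pad inside the frame: centre within 9 mm, underside within 3 mm of the pad, level within 0.05 rad, sides along the frame within 0.25 rad (round: any turn; square: any quarter turn); multimeter and flask within 25 mm of their places, flask upright (all of step 1 and all of step 2 and all of step 3 and all of step 4 and distance of each of multimeter, flask from where it was at the start of the episode below 0.025 m and angle between flask's own z axis and vertical below 0.1 rad); the robot touches nothing.
It fails at once if a heat sink is let go more than 10 mm above its pad ((contact force between the fingers and sink_round below 0.1 N and horizontal distance between sink_round and board_round below 0.03 m and z of sink_round in the frame of board_round above 0.028 m) or (contact force between the fingers and sink_narrow below 0.1 N and horizontal distance between sink_narrow and board_narrow below 0.03 m and z of sink_narrow in the frame of board_narrow above 0.028 m) or (contact force between the fingers and sink_square below 0.1 N and horizontal distance between sink_square and board_square below 0.03 m and z of sink_square in the frame of board_square above 0.028 m) or (contact force between the fingers and sink_large below 0.1 N and horizontal distance between sink_large and board_large below 0.03 m and z of sink_large in the frame of board_large above 0.028 m)).
It fails at once if the multimeter is pushed more than 25 mm (distance of multimeter from where it was at the start of the episode above 0.025 m).
It fails at once if the flask is pushed more than 25 mm or tipped (distance of flask from where it was at the start of the episode above 0.025 m or angle between flask's own z axis and vertical above 0.3 rad).
It also fails if it takes over 120 s, if anything falls off the work surface, if the arm or the gripper's body presses on something with over 40 N, if the wrist force passes 120 N, or if a joint passes its speed limit or range.

## Working session

There is one attempt and no reset: what is moved stays moved. The work goes in short steps, Python scripts to look and compute and a shell command to move; the robot and the scene stay as the last step left them, time stands still between calls to the robot, and variables do not carry over. Pictures are saved under pics/ and viewed, and the job is handed in when it is done.

```bash
mkdir -p pics; ls
cat > h.py <<'E'
import numpy as np, cv2
from station import sense, capture, get_calibration, spot_in, spot_point
W,H=512,384
def snap(n,f):
    c=get_calibration(n); im=capture(n); cv2.imwrite(f'pics/{f}.png',im[:,:,::-1]); return im,c
def ray(c,px):
    u=cv2.undistortPoints(np.array([[px]],float),np.array(c['K'],float),np.array(c['dist'],float))[0,0]
    T=np.array(c['T']); d=T[:3,:3]@np.array([u[0],-u[1],-1]); return T[:3,3],d
def atz(c,px,z):
    o,d=ray(c,px); return o+d*(z-o[2])/d[2]
def proj(c,P):
    T=np.array(c['T']); P=np.atleast_2d(P); q=(P-T[:3,3])@T[:3,:3]; q=q*[1,-1,-1]
    return cv2.projectPoints(q,np.zeros(3),np.zeros(3),np.array(c['K'],float),np.array(c['dist'],float))[0][:,0]
E
python3 - <<'E'
from h import *
s=sense();print(s)
for n in('scene','side','wrist'):
    im,c=snap(n,n+'0');print(n,np.round(c['T'],3).tolist(),c['K'])
    for t in['sink_round','sink_narrow','sink_square','sink_large','board_round','board_narrow','board_square','board_large','multimeter','flask']:
        r=spot_point(n,t)
        for q in r[:2]:
            px=np.array(q['location'])*[W,H];print(n,t,round(q['conf'],2),px.round(1),atz(c,px,0.018 if 'board' in t else 0).round(3))
E
```

```text
pics
{'time_s': 0.0, 'joints': array([ 1.48163875e+01,  2.20905172e+01,  3.80118817e-01, -3.03638654e-02,
       -6.84094424e+01, -1.48157948e+01]), 'joint_velocities': array([-0.00807884,  0.08147222, -0.01041953,  0.04225353,  0.0200262 ,
       -0.0596082 ]), 'effort': array([ 5.69075401e-04, -3.90661991e+01,  1.87403029e+01,  4.22001421e+00,
        1.09914420e-02, -1.81494070e-04]), 'tcp_pos': array([6.24404562e-01, 2.60579776e-05, 2.21460915e-01]), 'ee_rot': array([[-1.85114033e-04, -9.99997676e-01, -2.14803439e-03],
       [-9.99999981e-01,  1.85240073e-04, -5.84779823e-05],
       [ 5.88757485e-05,  2.14802353e-03, -9.99997691e-01]]), 'wrist_force': array([-0.46043359, -0.1365889 , -0.44109803]), 'moment': array([ 0.01712606, -0.0121703 ,  0.03156985]), 'gripper_width': 1.0003952513504295}
scene [[0.554, -0.628, 0.546, 1.345], [0.833, 0.424, -0.356, -0.483], [-0.008, 0.652, 0.758, 1.128], [0.0, 0.0, 0.0, 1.0]] [[447.96896937   0.         260.95476374]
 [  0.         447.96896937 196.20022284]
 [  0.           0.           1.        ]]
scene sink_round 0.72 [198.3 178.2] [ 0.3
[... 1792 characters left out ...]
1, 0.0, 0.625], [-0.001, -0.969, -0.248, -0.067], [-0.0, -0.248, 0.969, 0.386], [0.0, 0.0, 0.0, 1.0]] [[286.15108144   0.         253.87284773]
 [  0.         286.15108144 190.69872469]
 [  0.           0.           1.        ]]
wrist sink_round 0.75 [461.8  58.6] [ 0.359 -0.142  0.   ]
wrist sink_narrow 0.65 [438.9  60.4] [ 0.389 -0.139  0.   ]
wrist sink_square 0.71 [460.8  56.1] [ 0.361 -0.145  0.   ]
wrist sink_square 0.6 [422.7  71.3] [ 0.409 -0.126  0.   ]
wrist sink_large 0.7 [406.7  71.9] [ 0.429 -0.125  0.   ]
wrist board_round 0.87 [388.6 248.2] [0.434 0.111 0.018]
wrist board_narrow 0.26 [387.9 244.6] [0.436 0.106 0.018]
wrist board_square 0.68 [228.5 161.4] [ 0.657 -0.012  0.018]
```

```bash
python3 -c "
import cv2
for n in('scene0','side0','wrist0'):
    cv2.imwrite(f'pics/{n}b.png',cv2.resize(cv2.imread(f'pics/{n}.png'),(800,600),interpolation=cv2.INTER_CUBIC))"
```

```text
(no output)
```

View pics/scene0b.png

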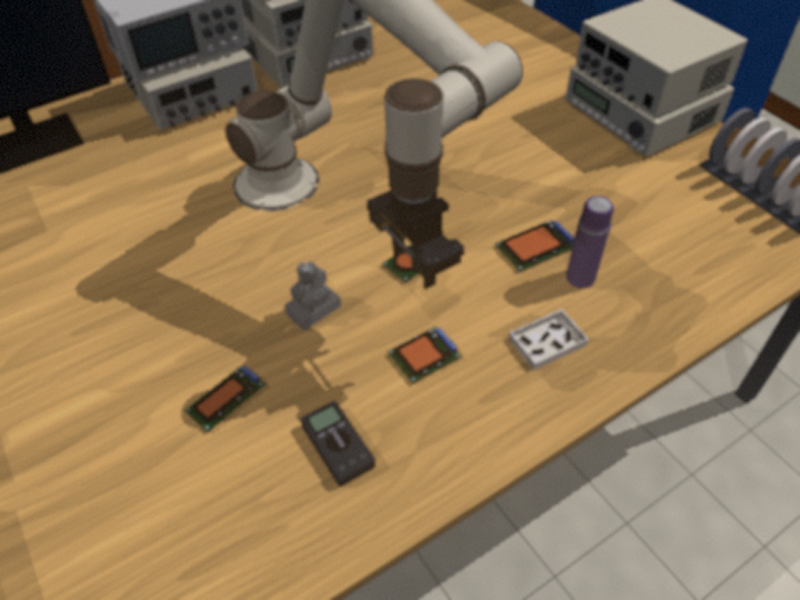

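View pics/side0b.png

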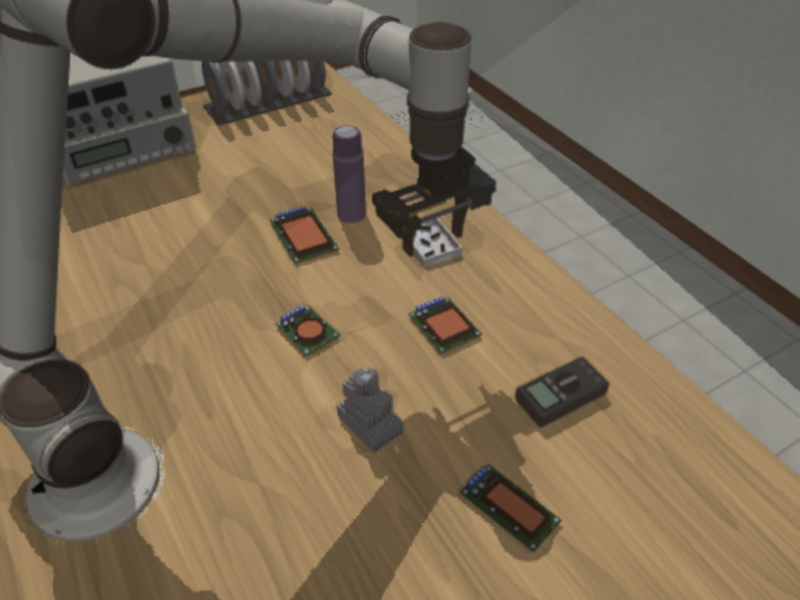

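View pics/wrist0b.png

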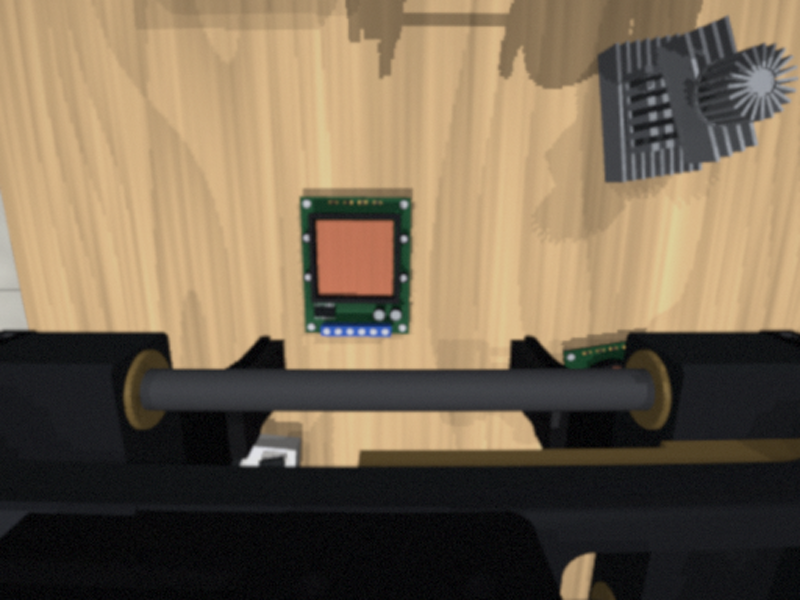

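```bash
cat >> h.py <<'E'
def copper(im,c,z=0.018,amin=60):
    hsv=cv2.cvtColor(im,cv2.COLOR_RGB2HSV)
    m=cv2.inRange(hsv,(0,110,60),(11,255,255))
    m=cv2.morphologyEx(m,cv2.MORPH_OPEN,np.ones((3,3)))
    n,l,s,ce=cv2.connectedComponentsWithStats(m)
    out=[]
    for i in range(1,n):
        if s[i,4]<amin: continue
        cn=max(cv2.findContours((l==i).astype(np.uint8),cv2.RETR_EXTERNAL,cv2.CHAIN_APPROX_NONE)[0],key=len)[:,0]
        P=np.array([atz(c,p,z)[:2] for p in cn])
        (ctr,sz,ang)=cv2.minAreaRect((P*1000).astype(np.float32))
        M=cv2.moments((P*1000).astype(np.float32).reshape(-1,1,2)); cen=(M['m10']/M['m00'],M['m01']/M['m00'])
        out.append((ce[i].round(0).tolist(),np.round(ctr,1).tolist(),np.round(cen,1).tolist(),np.round(sz,1).tolist(),round(ang,1)))
    return out
E
python3 - <<'E'
from h import *
for n in('scene','side','wrist'):
    im=cv2.imread(f'pics/{n}0.png')[:,:,::-1].copy()
    c=get_calibration(n); 
    if n=='wrist':print(c['dist'],sense()['tcp_pos'])
    for o in copper(im,c): print(n,o)
    f={'scene':[(371.4,182.7)],'side':[(228.9,137.7)]}
c=get_calibration('scene'); print(atz(c,(583/800*512,282/600*384),0))
c=get_calibration('side'); print(atz(c,(351/800*512,217/600*384),0))
E
```

```text
scene ([341.0, 156.0], [545.5, 379.7], [545.1, 378.6], [113.6, 76.1], 84.1)
scene ([259.0, 167.0], [427.4, 106.4], [428.1, 106.7], [31.4, 43.8], 56.2)
scene ([269.0, 226.0], [659.0, -8.2], [659.2, -8.2], [68.2, 69.3], 1.0)
scene ([140.0, 254.0], [533.7, -381.9], [534.0, -382.9], [37.8, 90.0], 14.7)
side ([194.0, 149.0], [545.2, 374.7], [545.0, 374.7], [108.4, 72.7], 86.0)
side ([286.0, 207.0], [660.2, -11.3], [660.3, -11.3], [64.6, 65.1], 88.0)
side ([198.0, 210.0], [432.0, 108.3], [431.3, 108.1], [40.4, 47.0], 59.2)
side ([330.0, 324.0], [536.1, -385.6], [536.0, -385.3], [34.2, 86.3], 14.7)
[-0.03706871  0.          0.          0.          0.        ] [6.24964211e-01 6.18155370e-05 2.22555128e-01]
wrist ([227.0, 164.0], [660.2, -7.0], [659.8, -7.0], [64.2, 63.8], 89.9)
[0.68832752 0.40452193 0.        ]
[ 6.68189850e-01  3.91536740e-01 -1.11022302e-16]
```

Run:
```python
from h import *
from scipy.optimize import least_squares
C={n:get_calibration(n) for n in('scene','side')}
I={n:cv2.imread(f'pics/{n}0.png')[:,:,::-1].copy() for n in C}
# flask silhouette mask: purple-ish
for n,(x0,y0,x1,y1) in {'scene':(355,120,400,190),'side':(205,75,240,145)}.items():
    im=I[n];h=cv2.cvtColor(im,cv2.COLOR_RGB2HSV)
    m=np.zeros((384,512),np.uint8); m[y0:y1,x0:x1]=cv2.inRange(h,(118,30,20),(165,255,255))[y0:y1,x0:x1]
    ys,xs=np.nonzero(m);print(n,len(xs),xs.min(),xs.max(),ys.min(),ys.max())
    for y in range(ys.min(),ys.max(),8):
        xx=xs[ys==y]; print(y,xx.min(),xx.max(),end=' | ')
    th=np.linspace(0,2*np.pi,40)
    best=[]
    for X in np.arange(.65,.72,.002):
        for Y in np.arange(.37,.43,.002):
            P=np.vstack([np.c_[X+.033*np.cos(th),Y+.033*np.sin(th),0*th],np.c_[X+.033*np.cos(th),Y+.033*np.sin(th),0*th+.16],np.c_[X+.026*np.cos(th),Y+.026*np.sin(th),0*th+.205]])
            hull=cv2.convexHull(proj(C[n],P).astype(np.float32)).astype(np.int32)
            k=np.zeros_like(m);cv2.fillConvexPoly(k,hull,255)
            best.append(((k&m).sum()/ (k|m).sum(),X,Y))
    best.sort(reverse=True);print(); print(np.round(best[:5],3).tolist(), np.mean(best[:15],0))
```

```text
scene 849 355 391 127 182
127 377 377 | 135 374 391 | 143 357 389 | 151 366 387 | 159 367 385 | 167 366 382 | 175 364 380 | 
[[0.702, 0.67, 0.41], [0.701, 0.672, 0.412], [0.7, 0.672, 0.408], [0.698, 0.676, 0.408], [0.698, 0.668, 0.416]] [0.69710291 0.6708     0.41306667]
side 864 213 232 82 141
82 215 228 | 90 214 229 | 98 214 230 | 106 215 231 | 114 215 231 | 122 216 232 | 130 216 232 | 138 217 232 | 
[[0.743, 0.678, 0.412], [0.743, 0.676, 0.408], [0.742, 0.678, 0.404], [0.74, 0.676, 0.406], [0.74, 0.674, 0.404]] [0.73632658 0.6756     0.4052    ]
```

```bash
python3 -m inch '[{"fingers":8.7,"delta_pos":[2,6,-3],"spin":0},{"fingers":8.7,"delta_pos":[4,12,-6],"spin":0},{"fingers":8.7,"delta_pos":[6,17,-8],"spin":0},{"fingers":8.7,"delta_pos":[6,19.5,-8],"spin":0},{"fingers":8.7,"delta_pos":[6,19.5,-8],"spin":0},{"fingers":8.7,"delta_pos":[6,19.5,-8],"spin":0},{"fingers":8.7,"delta_pos":[6,19.5,-8],"spin":0}]'
python3 - <<'E'
from h import *
s=sense();print(s['tcp_pos'],s['joints'].round(1),s['ee_rot'].round(3).tolist())
im,c=snap('wrist','w1')
cv2.imwrite('pics/w1b.png',cv2.resize(im[:,:,::-1],(800,600),interpolation=cv2.INTER_CUBIC))
for t,z in[('sink_round',.096),('sink_narrow',.064),('sink_square',.032),('sink_large',0)]:
    for q in spot_point('wrist',t)[:2]:
        px=np.array(q['location'])*[W,H];print(t,round(q['conf'],2),px.round(1),atz(c,px,z).round(4))
print(copper(im,c))
E
```

```text
time_s: 2.35
tcp_pos: [0.4302, -0.0599, 0.3031]
ee_rot: [[-0.0, -1.0, 0.002], [-1.0, 0.0, 0.0], [-0.0, -0.002, -1.0]]
wrist_force: [0.2, -0.5, -0.4]
gripper_width: 0.999
[ 0.43020065 -0.05992505  0.30305201] [ 13.7  -0.2 -16.2  -0.  -73.9 -13.7] [[-0.0, -1.0, 0.002], [-1.0, 0.0, 0.0], [-0.0, -0.002, -1.0]]
sink_round 0.92 [256.7 119.6] [ 0.4266 -0.1241  0.096 ]
sink_narrow 0.88 [256.7 116.6] [ 0.4263 -0.128   0.064 ]
sink_square 0.91 [255.2 122.5] [ 0.4283 -0.1196  0.032 ]
sink_large 0.19 [255.6 257.4] [ 0.4271  0.1161 -0.    ]
[([113.0, 193.0], [660.3, -7.1], [660.5, -6.8], [64.5, 64.9], 89.9), ([254.0, 267.0], [429.9, 127.1], [430.2, 125.9], [45.2, 19.4], 0.1)]
```

View pics/w1b.png

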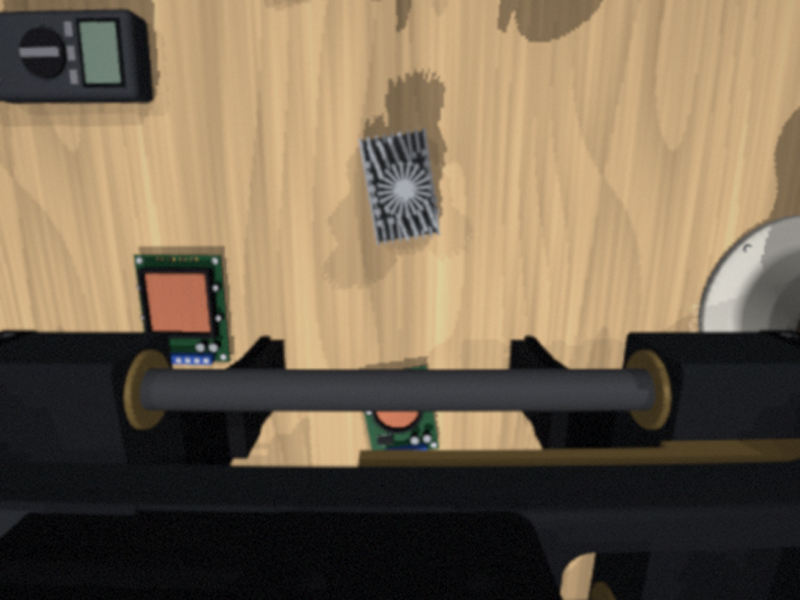

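Run:
```python
from h import *
c=get_calibration('wrist')
for p in[(404,189),(404,187),(406,189)]: print(atz(c,((p[0]+.5)*.64-.5,(p[1]+.5)*.64-.5),.128))
im=cv2.imread('pics/w1.png'); cr=im[75:165,215:295]; cv2.imwrite('pics/w1c.png',cv2.resize(cr,None,fx=6,fy=6,interpolation=cv2.INTER_CUBIC))
```

```text
[ 0.42475781 -0.12302707  0.128     ]
[ 0.42476417 -0.12445643  0.128     ]
[ 0.42329134 -0.12302875  0.128     ]
```

View pics/w1c.png

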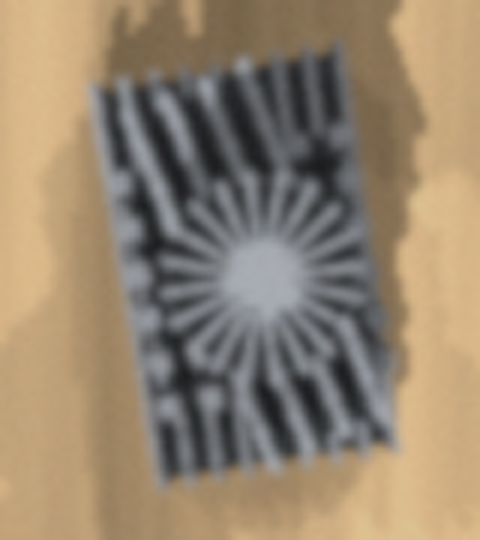

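```bash
python3 -m inch '[{"fingers":8.7,"delta_pos":[3.3,0.3,3],"spin":0},{"fingers":8.7,"delta_pos":[6.3,0.5,6],"spin":0},{"fingers":8.7,"delta_pos":[6.3,0.5,9],"spin":0},{"fingers":8.7,"delta_pos":[6.3,0.5,12],"spin":0},{"fingers":8.7,"delta_pos":[6.3,0.5,15],"spin":0},{"fingers":8.7,"delta_pos":[6.3,0.5,17.5],"spin":0},{"fingers":8.7,"delta_pos":[6.3,0.5,19],"spin":0},{"fingers":8.7,"delta_pos":[6.3,0.5,19.8],"spin":0},{"fingers":8.7,"delta_pos":[6.3,0.5,19.8],"spin":0},{"fingers":8.7,"delta_pos":[6.3,0.5,19.8],"spin":0}]'
python3 - <<'E'
from h import *
im,c=snap('wrist','w2')
im2,_=snap('side','s2')
cv2.imwrite('pics/w2b.png',np.hstack([im[:,:,::-1][:300,100:400],cv2.resize(im2[180:300,180:300,::-1],(300,300))]))
E
```

```text
time_s: 3.6
tcp_pos: [0.4257, -0.123, 0.1049]
ee_rot: [[0.0, -1.0, 0.001], [-1.0, -0.0, -0.0], [0.0, -0.001, -1.0]]
wrist_force: [0.2, 0.6, 0.2]
gripper_width: 0.999
```

View pics/w2b.png

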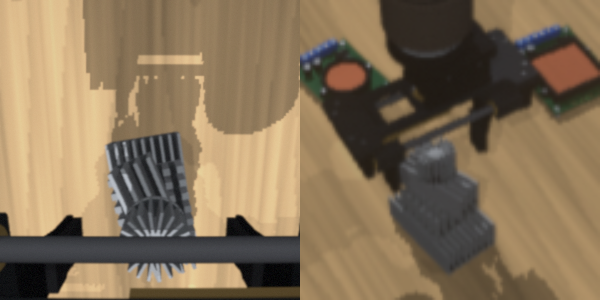

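Fingers straddle the round sink centrally (sink at column ~256, jaw centre ~254). I'll close and lift.

```bash
python3 -m inch '[{"fingers":0,"delta_pos":[0,0,0],"spin":0},{"fingers":0,"delta_pos":[0,0,0],"spin":0},{"fingers":0,"delta_pos":[0,0,0],"spin":0},{"fingers":0,"delta_pos":[0,0,0],"spin":0},{"fingers":0,"delta_pos":[0,0,0],"spin":0},{"fingers":0,"delta_pos":[0,0,0],"spin":0},{"fingers":0,"delta_pos":[0,0,0],"spin":0},{"fingers":0,"delta_pos":[0,0,0],"spin":0},{"fingers":0,"delta_pos":[0,0,0],"spin":0}]'
python3 -m inch '[{"fingers":0,"delta_pos":[0,0,-0.5],"spin":0},{"fingers":0,"delta_pos":[0,0,-1.5],"spin":0},{"fingers":0,"delta_pos":[0,0,-3],"spin":0},{"fingers":0,"delta_pos":[0,0,-5],"spin":0},{"fingers":0,"delta_pos":[0,0,-7],"spin":0},{"fingers":0,"delta_pos":[0,0,-9],"spin":0},{"fingers":0,"delta_pos":[0,0,-9],"spin":0},{"fingers":0,"delta_pos":[0,0,-9],"spin":0}]'
python3 - <<'E'
from h import *
im,c=snap('wrist','w3')
im2,_=snap('side','s3')
cv2.imwrite('pics/w3b.png',np.hstack([im[:,:,::-1],cv2.resize(im2[130:280,180:290,::-1],(282,384))]))
print(sense()['joints'])
E
```

```text
time_s: 4.6
tcp_pos: [0.425, -0.123, 0.1045]
ee_rot: [[0.0, -1.0, 0.0], [-1.0, -0.0, -0.0], [0.0, -0.0, -1.0]]
wrist_force: [-0.5, -0.5, -0.2]
gripper_width: 0.447
time_s: 5.4
tcp_pos: [0.4249, -0.1228, 0.1949]
ee_rot: [[-0.0, -1.0, 0.001], [-1.0, 0.0, 0.001], [-0.001, -0.001, -1.0]]
wrist_force: [-0.9, -0.1, -1.2]
gripper_width: 0.453
[ 5.03615268e+00  5.49186165e+00 -2.63602431e+01 -2.91182010e-02
 -5.82475314e+01 -5.03422014e+00]
```

View pics/w3b.png

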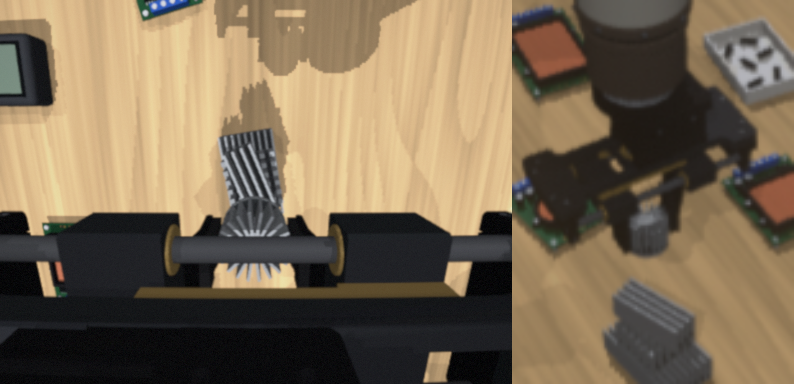

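Round sink held, narrow sink undisturbed below. I'll carry it past its board for a wrist look.

```bash
python3 -m inch '[{"fingers":0,"delta_pos":[-1,0,-1],"spin":0},{"fingers":0,"delta_pos":[-3,0,-2.5],"spin":0},{"fingers":0,"delta_pos":[-6,-0.1,-4],"spin":0},{"fingers":0,"delta_pos":[-9.5,-0.2,-5],"spin":0},{"fingers":0,"delta_pos":[-13,-0.3,-5],"spin":0},{"fingers":0,"delta_pos":[-16.5,-0.4,-5],"spin":0},{"fingers":0,"delta_pos":[-20,-0.5,-5],"spin":0},{"fingers":0,"delta_pos":[-23.5,-0.5,-5],"spin":0},{"fingers":0,"delta_pos":[-26.5,-0.5,-5],"spin":0},{"fingers":0,"delta_pos":[-28.5,-0.5,-5],"spin":0},{"fingers":0,"delta_pos":[-28.5,-0.5,-5],"spin":0},{"fingers":0,"delta_pos":[-28.5,-0.5,-5],"spin":0},{"fingers":0,"delta_pos":[-28.5,-0.5,-5],"spin":0}]'
python3 - <<'E'
from h import *
im,c=snap('wrist','w4')
print(copper(im,c),sense()['tcp_pos'])
for q in spot_point('wrist','board_round')[:2]:
        px=np.array(q['location'])*[W,H];print(round(q['conf'],2),px.round(1),atz(c,px,.018).round(4))
E
```

```text
time_s: 6.8
tcp_pos: [0.4297, 0.1615, 0.2445]
ee_rot: [[-0.0, -1.0, -0.001], [-1.0, 0.0, -0.0], [0.0, 0.001, -1.0]]
wrist_force: [-0.0, 0.4, -1.1]
gripper_width: 0.457
[([71.0, 36.0], [660.3, -7.1], [660.4, -6.9], [63.9, 64.4], 89.2), ([253.0, 132.0], [430.9, 113.0], [430.5, 113.2], [46.9, 46.0], 0.0)] [0.42977059 0.16133226 0.24456675]
0.89 [253.1 134.1] [0.4302 0.1161 0.018 ]
```

View pics/w4.png

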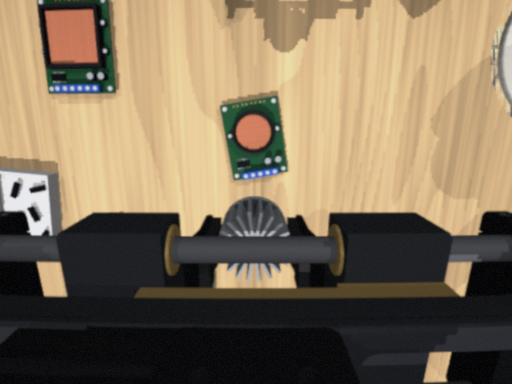

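```bash
python3 -m inch '[{"fingers":0,"delta_pos":[1.5,-0.1,2],"spin":0},{"fingers":0,"delta_pos":[3.5,-0.1,5],"spin":0},{"fingers":0,"delta_pos":[4.9,-0.1,8],"spin":0},{"fingers":0,"delta_pos":[4.9,-0.1,11],"spin":0},{"fingers":0,"delta_pos":[4.9,-0.1,14],"spin":0},{"fingers":0,"delta_pos":[4.9,-0.1,17],"spin":0},{"fingers":0,"delta_pos":[4.9,-0.1,19],"spin":0},{"fingers":0,"delta_pos":[4.9,-0.1,20],"spin":0},{"fingers":0,"delta_pos":[4.9,-0.1,20.5],"spin":0},{"fingers":0,"delta_pos":[4.9,-0.1,20.5],"spin":0},{"fingers":0,"delta_pos":[4.9,-0.1,20.5],"spin":0}]'
python3 - <<'E'
from h import *
im,c=snap('side','s5');im2,c2=snap('wrist','w5')
print(sense()['tcp_pos'],sense()['wrist_force'])
cv2.imwrite('pics/s5b.png',np.hstack([cv2.resize(im[170:250,150:250,::-1],(480,384),interpolation=cv2.INTER_CUBIC),cv2.resize(im2[150:330,180:330,::-1],(320,384))]))
E
```

```text
time_s: 8.0
tcp_pos: [0.4317, 0.1134, 0.0404]
ee_rot: [[0.0, -1.0, 0.002], [-1.0, -0.0, 0.001], [-0.001, -0.002, -1.0]]
wrist_force: [0.2, -0.0, -0.9]
gripper_width: 0.449
[0.43164104 0.11344499 0.04050493] [ 0.28988612 -1.0566671  -0.84575486]
```

View pics/s5b.png

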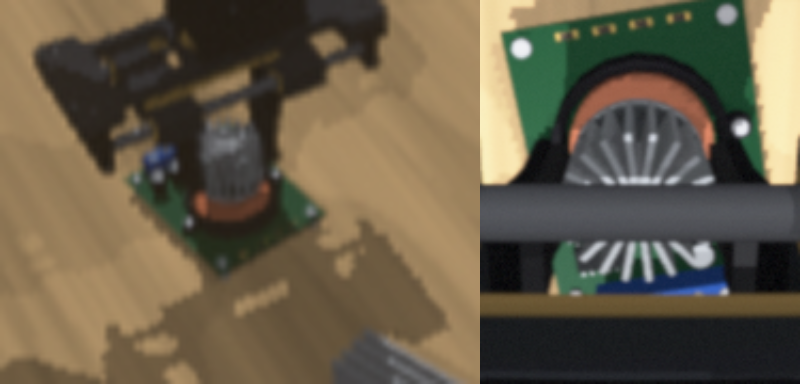

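```bash
cat >> h.py <<'E'
def circ(c,ctr,r,z,im,col):
    th=np.linspace(0,2*np.pi,60); p=proj(c,np.c_[ctr[0]+r*np.cos(th),ctr[1]+r*np.sin(th),0*th+z])
    cv2.polylines(im,[(p*8).astype(np.int32)],True,col,1,cv2.LINE_AA,3)
def rect(c,ctr,sx,sy,ang,z,im,col):
    a=np.radians(ang);R=np.array([[np.cos(a),-np.sin(a)],[np.sin(a),np.cos(a)]])
    q=np.array([[-sx,-sy],[sx,-sy],[sx,sy],[-sx,sy]])/2@R.T+ctr
    p=proj(c,np.c_[q,np.full(4,z)]); cv2.polylines(im,[(p*8).astype(np.int32)],True,col,1,cv2.LINE_AA,3)
E
python3 - <<'E'
from h import *
o=[]
for n,f,b in(('side','s5',(150,170,260,250)),('wrist','w5',(180,150,330,330))):
    im=cv2.imread(f'pics/{f}.png');c=get_calibration(n)
    circ(c,(.4317,.1134),.02,.0318,im,(0,255,255)); circ(c,(.4307,.1131),.025,.018,im,(255,255,0));circ(c,(.4317,.1134),.02,.064,im,(0,0,255))
    o.append(cv2.resize(im[b[1]:b[3],b[0]:b[2]],(400,400),interpolation=cv2.INTER_CUBIC))
cv2.imwrite('pics/o5.png',np.hstack(o))
E
```

```text
(no output)
```

View pics/o5.png

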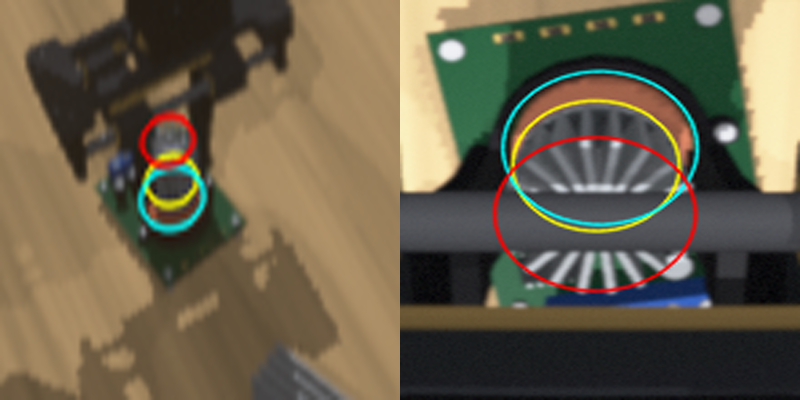

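Overlay fits the sink and frame in both views. Lowering onto the pad.

```bash
python3 -m inch '[{"fingers":0,"delta_pos":[0,0.1,0.5],"spin":0},{"fingers":0,"delta_pos":[0,0.1,0.9],"spin":0},{"fingers":0,"delta_pos":[0,0.1,1.2],"spin":0},{"fingers":0,"delta_pos":[0,0.1,1.4],"spin":0},{"fingers":0,"delta_pos":[0,0.1,1.4],"spin":0},{"fingers":0,"delta_pos":[0,0.1,1.4],"spin":0}]'
```

```text
time_s: 8.7
tcp_pos: [0.4298, 0.1129, 0.0265]
ee_rot: [[0.001, -1.0, -0.0], [-1.0, -0.001, -0.001], [0.001, 0.0, -1.0]]
wrist_force: [-4.0, -0.4, 12.2]
gripper_width: 0.451
```

```bash
python3 -m inch '[{"fingers":8.7,"delta_pos":[0,0,-0.05],"spin":0},{"fingers":8.7,"delta_pos":[0,0,-0.05],"spin":0},{"fingers":8.7,"delta_pos":[0,0,-0.05],"spin":0},{"fingers":8.7,"delta_pos":[0,0,-0.05],"spin":0},{"fingers":8.7,"delta_pos":[0,0,-0.05],"spin":0},{"fingers":8.7,"delta_pos":[0,0,-0.05],"spin":0},{"fingers":8.7,"delta_pos":[0,0,-2],"spin":0},{"fingers":8.7,"delta_pos":[0,0,-5],"spin":0},{"fingers":8.7,"delta_pos":[-2,0,-9],"spin":0},{"fingers":8.7,"delta_pos":[-4,0,-13],"spin":0},{"fingers":8.7,"delta_pos":[-6,0,-16],"spin":0},{"fingers":8.7,"delta_pos":[-6,0,-16],"spin":0},{"fingers":8.7,"delta_pos":[-6,0,-16],"spin":0}]'
python3 - <<'E'
from h import *
o=[]
for n,b in(('side',(150,150,250,250)),('wrist',(155,30,355,230))):
    im,c=snap(n,n+'6');im=im[:,:,::-1].copy()
    im=im[b[1]:b[3],b[0]:b[2]]
    o.append(cv2.resize(im,(400,400),interpolation=cv2.INTER_CUBIC))
cv2.imwrite('pics/o6.png',np.hstack(o)); print(sense()['tcp_pos'])
E
```

```text
time_s: 10.0
tcp_pos: [0.4297, 0.1733, 0.1857]
ee_rot: [[0.0, -1.0, 0.0], [-1.0, -0.0, 0.001], [-0.001, -0.0, -1.0]]
wrist_force: [-0.5, -1.5, -0.8]
gripper_width: 1.004
[0.42899682 0.17212594 0.18423746]
```

View pics/o6.png

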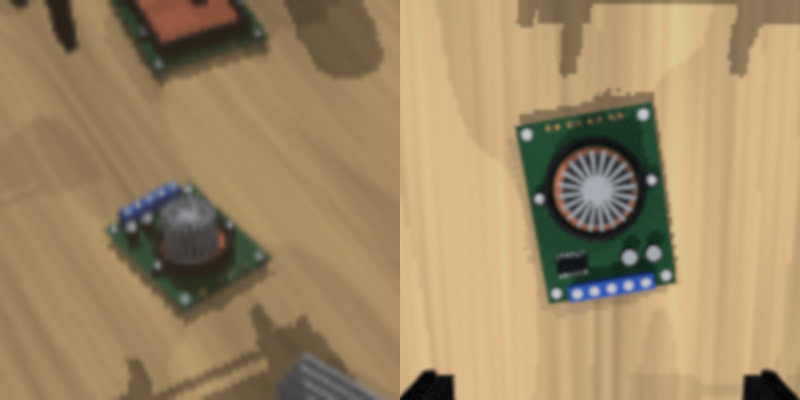

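Round sink sits centred in its ring. Back to look at the stack.

```bash
python3 -m inch '[{"fingers":8.7,"delta_pos":[3,0,-3],"spin":0},{"fingers":8.7,"delta_pos":[7,0,-6],"spin":0},{"fingers":8.7,"delta_pos":[11,0,-7],"spin":0},{"fingers":8.7,"delta_pos":[15,0.4,-7],"spin":0},{"fingers":8.7,"delta_pos":[19,0.4,-7],"spin":0},{"fingers":8.7,"delta_pos":[22,0.4,-7],"spin":0},{"fingers":8.7,"delta_pos":[23.3,0.4,-7],"spin":0},{"fingers":8.7,"delta_pos":[23.3,0.4,-7],"spin":0},{"fingers":8.7,"delta_pos":[23.3,0.4,-7],"spin":0},{"fingers":8.7,"delta_pos":[23.3,0.4,-7],"spin":0}]'
python3 - <<'E'
from h import *
im,c=snap('wrist','w7');print(sense()['tcp_pos'])
cv2.imwrite('pics/w7c.png',cv2.resize(im[50:170,190:320,::-1],None,fx=6,fy=5*6/5,interpolation=cv2.INTER_CUBIC)[:600*2,:800][:720])
for t,z in[('sink_narrow',.064),('sink_square',.032),('sink_large',0)]:
    for q in spot_point('wrist',t)[:2]:
        px=np.array(q['location'])*[W,H];print(t,round(q['conf'],2),px.round(1),atz(c,px,z).round(4))
E
python3 -c "
import cv2;a=cv2.imread('pics/w7.png')[60:160,195:315];cv2.imwrite('pics/w7d.png',cv2.resize(a,(720,600),interpolation=cv2.INTER_CUBIC))"
```

```text
time_s: 11.1
tcp_pos: [0.4257, -0.0596, 0.2549]
ee_rot: [[0.0, -1.0, -0.001], [-1.0, -0.0, -0.0], [0.0, 0.001, -1.0]]
wrist_force: [0.3, 0.9, -0.6]
gripper_width: 0.998
[ 0.42588467 -0.05942003  0.25512606]
sink_narrow 0.92 [255.4 116.3] [ 0.4233 -0.1279  0.064 ]
sink_square 0.83 [250.1 120.1] [ 0.43   -0.1232  0.032 ]
```

View pics/w7d.png

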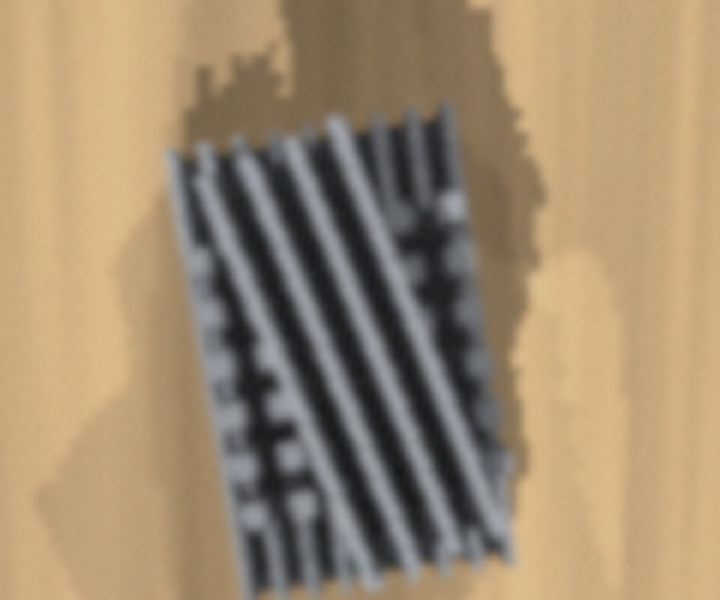

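Run:
```python
from h import *
c=get_calibration('wrist')
P=np.array([atz(c,((x+.5)/6+195-.5,(y+.5)/6+60-.5),.096)[:2] for x,y in[(200,180),(340,122),(372,583),(506,533)]])
print(P.round(4),P.mean(0)); 
for a,b in((0,2),(1,3)): d=P[b]-P[a];print(np.degrees(np.arctan2(d[1],d[0])),np.linalg.norm(d))
for a,b in((0,1),(2,3)): d=P[b]-P[a];print(np.degrees(np.arctan2(d[1],d[0])),np.linalg.norm(d))
ctr=P.mean(0)
im=cv2.imread('pics/w7.png')
for dz,col in((.096,(0,255,255)),):
    rect(c,ctr,.028,.080,22.5,dz,im,col)
a=im[60:160,195:315];cv2.imwrite('pics/w7e.png',cv2.resize(a,(720,600),interpolation=cv2.INTER_CUBIC))
```

```text
[[ 0.4535 -0.1554]
 [ 0.4285 -0.1652]
 [ 0.4225 -0.0831]
 [ 0.3975 -0.0926]] [ 0.42551323 -0.12407385]
113.2443158072266 0.07858742431478327
113.13566635478021 0.0789676259773367
-158.51277641758557 0.02687426467461327
-159.33664437426913 0.02673900733461663
```

View pics/w7e.png

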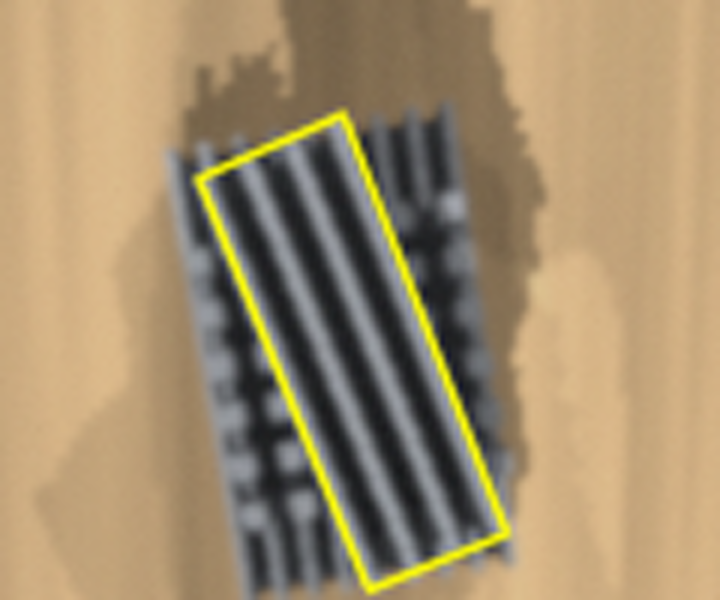

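```bash
python3 -m inch '[{"fingers":8.7,"delta_pos":[3.5,0,3],"spin":-8},{"fingers":8.7,"delta_pos":[6.4,0,6],"spin":-16},{"fingers":8.7,"delta_pos":[6.4,0,9],"spin":-22.7},{"fingers":8.7,"delta_pos":[6.4,0,12],"spin":-22.7},{"fingers":8.7,"delta_pos":[6.4,0,14.5],"spin":-22.7},{"fingers":8.7,"delta_pos":[6.4,0,16.5],"spin":-22.7},{"fingers":8.7,"delta_pos":[6.4,0,17.7],"spin":-22.7},{"fingers":8.7,"delta_pos":[6.4,0,18.2],"spin":-22.7},{"fingers":8.7,"delta_pos":[6.4,0,18.2],"spin":-22.7},{"fingers":8.7,"delta_pos":[6.4,0,18.2],"spin":-22.7}]'
python3 - <<'E'
from h import *
im,c=snap('wrist','w8');im=im[:,:,::-1].copy()
rect(c,(.4255,-.1241),.028,.080,22.7,.096,im,(0,255,255))
cv2.imwrite('pics/w8b.png',cv2.resize(im,(800,600)))
E
```

```text
time_s: 12.3
tcp_pos: [0.4267, -0.1238, 0.0742]
ee_rot: [[0.386, -0.922, 0.001], [-0.922, -0.386, -0.0], [0.001, -0.001, -1.0]]
wrist_force: [0.2, 0.9, -0.3]
gripper_width: 1.001
```

View pics/w8b.png

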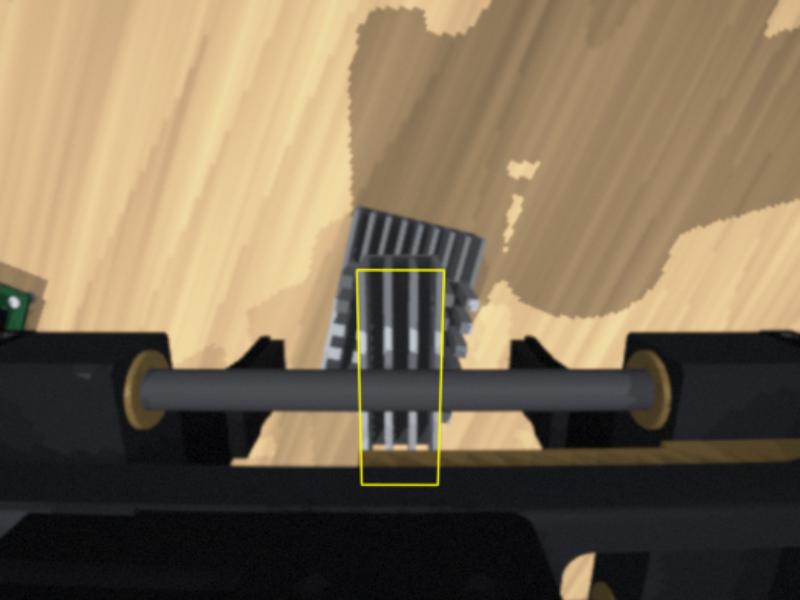

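Jaw is parallel to the narrow sink and centred. Close, lift.

```bash
python3 -m inch '[{"fingers":0,"delta_pos":[0,0,0.1],"spin":0},{"fingers":0,"delta_pos":[0,0,0.1],"spin":0},{"fingers":0,"delta_pos":[0,0,0.1],"spin":0},{"fingers":0,"delta_pos":[0,0,0.1],"spin":0},{"fingers":0,"delta_pos":[0,0,0.1],"spin":0},{"fingers":0,"delta_pos":[0,0,0.1],"spin":0},{"fingers":0,"delta_pos":[0,0,0.1],"spin":0},{"fingers":0,"delta_pos":[0,0,0.1],"spin":0},{"fingers":0,"delta_pos":[0,0,0.1],"spin":0},{"fingers":0,"delta_pos":[0,0,0.1],"spin":0}]'
python3 -m inch '[{"fingers":0,"delta_pos":[0,0,-0.5],"spin":0},{"fingers":0,"delta_pos":[0,0,-1.5],"spin":0},{"fingers":0,"delta_pos":[0,0,-3],"spin":0},{"fingers":0,"delta_pos":[0,0,-5],"spin":0},{"fingers":0,"delta_pos":[0,0,-7],"spin":0},{"fingers":0,"delta_pos":[0,0,-9],"spin":0},{"fingers":0,"delta_pos":[0,0,-12],"spin":0},{"fingers":0,"delta_pos":[0,0,-15],"spin":0},{"fingers":0,"delta_pos":[0,0,-15],"spin":0}]'
python3 - <<'E'
from h import *
im,c=snap('wrist','w9')
im2,_=snap('side','s9')
cv2.imwrite('pics/w9b.png',np.hstack([im[:,:,::-1],cv2.resize(im2[130:280,180:290,::-1],(282,384))]))
E
```

```text
time_s: 13.35
tcp_pos: [0.4259, -0.124, 0.0725]
ee_rot: [[0.386, -0.923, -0.0], [-0.923, -0.386, -0.0], [-0.0, 0.0, -1.0]]
wrist_force: [-0.5, -0.2, 1.1]
gripper_width: 0.32
time_s: 14.25
tcp_pos: [0.4287, -0.1242, 0.2277]
ee_rot: [[0.387, -0.922, 0.011], [-0.922, -0.387, -0.001], [0.005, -0.01, -1.0]]
wrist_force: [-0.6, 0.1, -0.9]
gripper_width: 0.318
```

View pics/w9b.png

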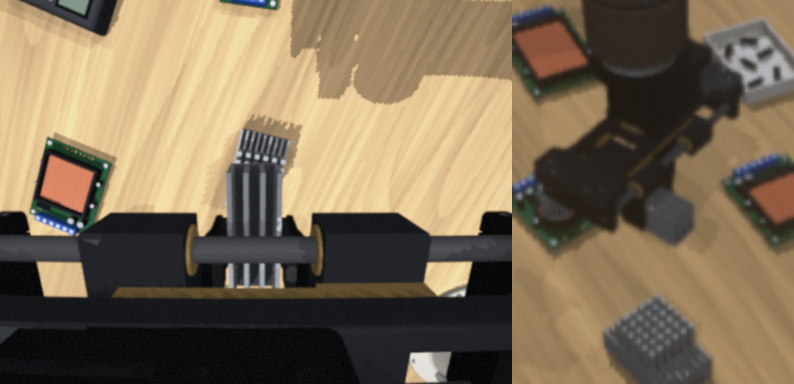

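```bash
python3 -m inch '[{"fingers":0,"delta_pos":[1,0,-1],"spin":1},{"fingers":0,"delta_pos":[3,0,-2],"spin":2},{"fingers":0,"delta_pos":[6,0,-2],"spin":4},{"fingers":0,"delta_pos":[9,-0.5,-2],"spin":6},{"fingers":0,"delta_pos":[12,-0.8,-2],"spin":8},{"fingers":0,"delta_pos":[15,-1,-2],"spin":8},{"fingers":0,"delta_pos":[17.5,-1.2,-2],"spin":8},{"fingers":0,"delta_pos":[19,-1.2,-2],"spin":8},{"fingers":0,"delta_pos":[19,-1.2,-2],"spin":8},{"fingers":0,"delta_pos":[19,-1.2,-2],"spin":8},{"fingers":0,"delta_pos":[19,-1.2,-2],"spin":8}]'
python3 - <<'E'
from h import *
s=sense();im,c=snap('wrist','w10')
print(copper(im,c),s['tcp_pos'],s['ee_rot'].round(3).tolist())
E
```

```text
time_s: 15.45
tcp_pos: [0.5099, -0.294, 0.2426]
ee_rot: [[0.254, -0.967, -0.0], [-0.967, -0.254, 0.0], [-0.0, 0.0, -1.0]]
wrist_force: [-0.4, -0.5, -0.5]
gripper_width: 0.32
[([252.0, 97.0], [536.1, -381.7], [535.6, -381.7], [35.3, 87.4], 15.3)] [ 0.50988893 -0.29397689  0.2425952 ] [[0.254, -0.967, -0.0], [-0.967, -0.254, 0.0], [-0.0, 0.0, -1.0]]
```

View pics/w10.png

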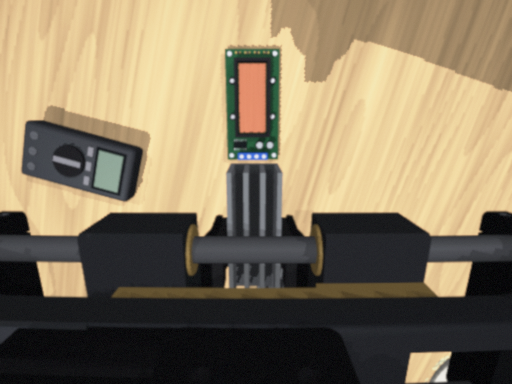

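```bash
python3 -m inch '[{"fingers":0,"delta_pos":[2,-0.1,1],"spin":0},{"fingers":0,"delta_pos":[5,-0.2,3],"spin":0},{"fingers":0,"delta_pos":[8,-0.3,6],"spin":0},{"fingers":0,"delta_pos":[9.1,-0.3,9],"spin":0},{"fingers":0,"delta_pos":[9.1,-0.3,12],"spin":0},{"fingers":0,"delta_pos":[9.1,-0.3,15],"spin":0},{"fingers":0,"delta_pos":[9.1,-0.3,18],"spin":0},{"fingers":0,"delta_pos":[9.1,-0.3,19.7],"spin":0},{"fingers":0,"delta_pos":[9.1,-0.3,20.2],"spin":0},{"fingers":0,"delta_pos":[9.1,-0.3,20.2],"spin":0},{"fingers":0,"delta_pos":[9.1,-0.3,20.2],"spin":0}]'
cat >> h.py <<'E'
def view2(tag,draw,boxes):
    o=[]
    for n,b in boxes:
        im,c=snap(n,f'{tag}_{n}');im=im[:,:,::-1].copy(); draw(c,im)
        o.append(cv2.resize(im[b[1]:b[3],b[0]:b[2]],(400,400),interpolation=cv2.INTER_CUBIC))
    cv2.imwrite(f'pics/{tag}.png',np.hstack(o)); s=sense(); print(s['tcp_pos'].round(4),s['wrist_force'].round(1))
E
python3 - <<'E'
from h import *
def d(c,im):
    rect(c,(.5358,-.3817),.038,.09,15,.018,im,(255,255,0))
    rect(c,(.5358,-.3817),.028,.08,15,.032,im,(0,255,255))
view2('n11',d,[('side',(270,270,390,390)),('wrist',(150,80,350,280))])
E
```

```text
time_s: 16.6
tcp_pos: [0.5374, -0.382, 0.0422]
ee_rot: [[0.255, -0.967, 0.002], [-0.967, -0.255, -0.001], [0.002, -0.002, -1.0]]
wrist_force: [-0.1, 0.1, -0.8]
gripper_width: 0.318
[ 0.5374 -0.3822  0.0423] [-1.   0.6 -0.1]
```

View pics/n11.png

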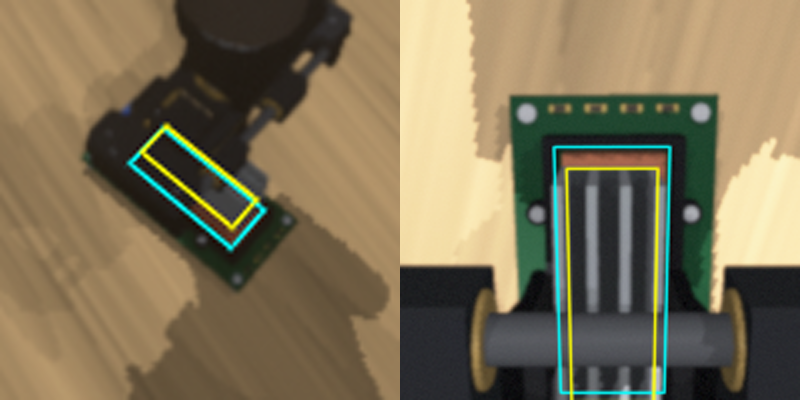

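```bash
python3 -c "
import cv2
a=cv2.imread('pics/n11_wrist.png')[130:230,210:300];cv2.imwrite('pics/n11z.png',cv2.resize(a,(540,600),interpolation=cv2.INTER_CUBIC))"
```

```text
(no output)
```

View pics/n11z.png

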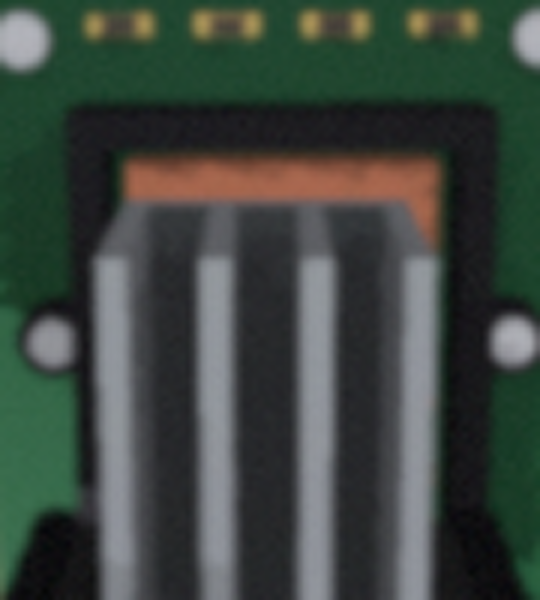

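Run:
```python
from h import *
c=get_calibration('wrist')
u=np.array([.259,-.966])
b=np.array([.5358,-.3817])
for p,z in(((254.6,164.),.0337),((254.6,173),.0657),((257,156.),.018),((257,152.),.023),((257,155),.018)): print(p,z,(atz(c,p,z)[:2]-b)@u)
```

```text
(254.6, 164.0) 0.0337 0.04019945105503161
(254.6, 173) 0.0657 0.04070047398238082
(257, 156.0) 0.018 0.04303210775976513
(257, 152.0) 0.023 0.04622439040051796
(257, 155) 0.018 0.04368900677669516
```

Lengthwise the sink is centred within 0.5 mm; it is 1.4 mm off sideways. Correct and lower.

```bash
python3 -m inch '[{"fingers":0,"delta_pos":[0,0.15,0.5],"spin":0},{"fingers":0,"delta_pos":[0,0.15,0.9],"spin":0},{"fingers":0,"delta_pos":[0,0.15,1.2],"spin":0},{"fingers":0,"delta_pos":[0,0.15,1.4],"spin":0},{"fingers":0,"delta_pos":[0,0.15,1.5],"spin":0},{"fingers":0,"delta_pos":[0,0.15,1.5],"spin":0},{"fingers":0,"delta_pos":[0,0.15,1.5],"spin":0}]'
```

```text
time_s: 17.4
tcp_pos: [0.5346, -0.3822, 0.0266]
ee_rot: [[0.254, -0.967, -0.001], [-0.967, -0.254, -0.0], [-0.0, 0.001, -1.0]]
wrist_force: [-1.8, 1.3, 5.0]
gripper_width: 0.317
```

```bash
python3 -m inch '[{"fingers":8.7,"delta_pos":[0,0,0],"spin":0},{"fingers":8.7,"delta_pos":[0,0,0],"spin":0},{"fingers":8.7,"delta_pos":[0,0,0],"spin":0},{"fingers":8.7,"delta_pos":[0,0,0],"spin":0},{"fingers":8.7,"delta_pos":[0,0,0],"spin":0},{"fingers":8.7,"delta_pos":[0,0,0],"spin":0},{"fingers":8.7,"delta_pos":[0,0,0],"spin":0},{"fingers":8.7,"delta_pos":[0,0,-2],"spin":0},{"fingers":8.7,"delta_pos":[0,0,-5],"spin":0},{"fingers":8.7,"delta_pos":[-3,0,-9],"spin":0},{"fingers":8.7,"delta_pos":[-6,0,-13],"spin":0},{"fingers":8.7,"delta_pos":[-8,0,-17],"spin":0},{"fingers":8.7,"delta_pos":[-8,0,-17],"spin":0},{"fingers":8.7,"delta_pos":[-8,0,-17],"spin":0}]'
python3 - <<'E'
from h import *
view2('n12',lambda c,im:0,[('side',(270,270,390,390)),('wrist',(180,30,340,190))])
E
```

```text
time_s: 18.8
tcp_pos: [0.5151, -0.3044, 0.1972]
ee_rot: [[0.255, -0.967, 0.003], [-0.967, -0.255, -0.001], [0.001, -0.003, -1.0]]
wrist_force: [-0.5, -0.5, -1.0]
gripper_width: 1.001
[ 0.514  -0.3048  0.1944] [ 0.   0.2 -0.4]
```

View pics/n12.png

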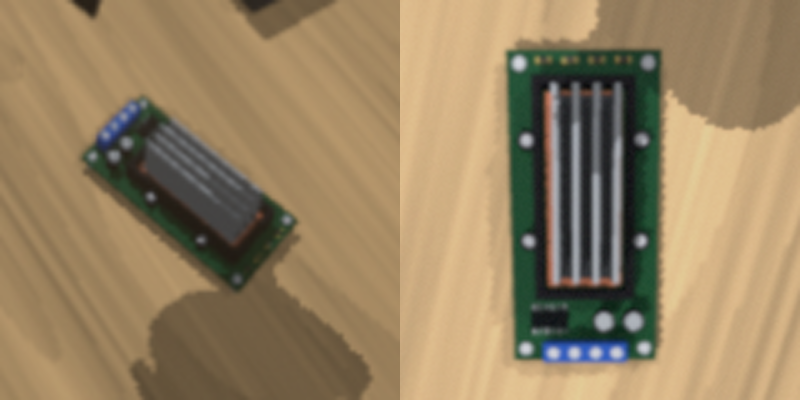

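Narrow sink is flat in its frame. Next the stack again.

```bash
python3 -m inch '[{"fingers":8.7,"delta_pos":[-3,0.3,-2],"spin":3},{"fingers":8.7,"delta_pos":[-7,0.6,-4],"spin":7},{"fingers":8.7,"delta_pos":[-11,1,-6],"spin":11},{"fingers":8.7,"delta_pos":[-15,1.4,-6],"spin":14.7},{"fingers":8.7,"delta_pos":[-19,1.8,-6],"spin":14.7},{"fingers":8.7,"delta_pos":[-23,2.2,-6],"spin":14.7},{"fingers":8.7,"delta_pos":[-25.5,2.2,-6],"spin":14.7},{"fingers":8.7,"delta_pos":[-26.5,2.2,-6],"spin":14.7},{"fingers":8.7,"delta_pos":[-26.5,2.2,-6],"spin":14.7},{"fingers":8.7,"delta_pos":[-26.5,2.2,-6],"spin":14.7},{"fingers":8.7,"delta_pos":[-26.5,2.2,-6],"spin":14.7}]'
python3 - <<'E'
from h import *
im,c=snap('wrist','w13');s=sense();print(s['tcp_pos'],s['ee_rot'][0].round(3))
for t,z in[('sink_square',.032),('sink_large',0)]:
    for q in spot_point('wrist',t)[:2]:
        px=np.array(q['location'])*[W,H];print(t,round(q['conf'],2),px.round(1),atz(c,px,z).round(4))
print(copper(im,c))
cv2.imwrite('pics/w13d.png',cv2.resize(im[60:160,195:315,::-1],(720,600),interpolation=cv2.INTER_CUBIC))
E
```

```text
time_s: 20.0
tcp_pos: [0.4264, -0.055, 0.255]
ee_rot: [[-0.002, -1.0, -0.001], [-1.0, 0.002, -0.0], [0.0, 0.001, -1.0]]
wrist_force: [1.2, 0.9, -0.9]
gripper_width: 1.003
[ 0.42634365 -0.05498443  0.25511914] [-0.002 -1.    -0.001]
sink_square 0.89 [249.6 119. ] [ 0.4312 -0.1201  0.032 ]
[([95.0, 196.0], [660.1, -6.6], [658.9, -11.0], [64.1, 64.7], 89.8)]
```

View pics/w13d.png

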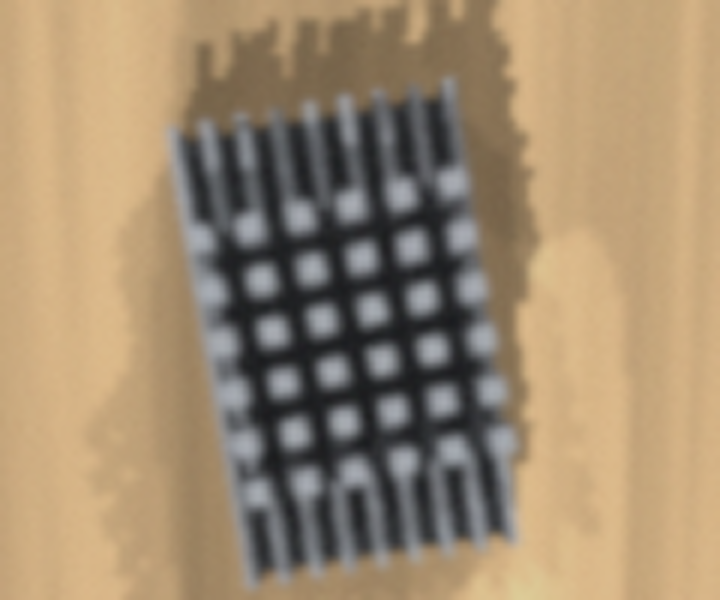

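Run:
```python
from h import *
c=get_calibration('wrist')
def q(L,z):
    P=np.array([atz(c,((x+.5)/6+195-.5,(y+.5)/6+60-.5),z)[:2] for x,y in L]);print(P.mean(0).round(4))
    for a,b in((0,2),(1,3),(0,1),(2,3)): d=P[b]-P[a];print(np.degrees(np.arctan2(d[1],d[0])).round(1),np.linalg.norm(d).round(4))
q([(202,240),(453,185),(257,493),(504,438)],.064)
q([(173,127),(453,79),(252,584),(517,543)],.032)
```

```text
[ 0.426  -0.1231]
101.6 0.0507
102.6 0.0501
-168.2 0.0506
-167.6 0.0514
[ 0.427  -0.1235]
98.9 0.0988
99.0 0.0992
-170.9 0.0602
-171.2 0.0603
```

```bash
python3 -m inch '[{"fingers":8.7,"delta_pos":[3.5,0,3],"spin":-6},{"fingers":8.7,"delta_pos":[6.8,0,6],"spin":-12.1},{"fingers":8.7,"delta_pos":[6.8,0,9.5],"spin":-12.1},{"fingers":8.7,"delta_pos":[6.8,0,13],"spin":-12.1},{"fingers":8.7,"delta_pos":[6.8,0,16],"spin":-12.1},{"fingers":8.7,"delta_pos":[6.8,0,18.5],"spin":-12.1},{"fingers":8.7,"delta_pos":[6.8,0,20.5],"spin":-12.1},{"fingers":8.7,"delta_pos":[6.8,0,21.4],"spin":-12.1},{"fingers":8.7,"delta_pos":[6.8,0,21.4],"spin":-12.1},{"fingers":8.7,"delta_pos":[6.8,0,21.4],"spin":-12.1}]'
python3 - <<'E'
from h import *
im,c=snap('wrist','w14');im=im[:,:,::-1].copy()
rect(c,(.426,-.1231),.056,.056,12.1,.064,im,(0,255,255))
cv2.imwrite('pics/w14b.png',cv2.resize(im,(800,600)))
E
```

```text
time_s: 21.15
tcp_pos: [0.4269, -0.1223, 0.0422]
ee_rot: [[0.21, -0.978, 0.001], [-0.978, -0.21, -0.0], [0.0, -0.001, -1.0]]
wrist_force: [0.3, 0.7, 0.1]
gripper_width: 0.998
```

View pics/w14b.png

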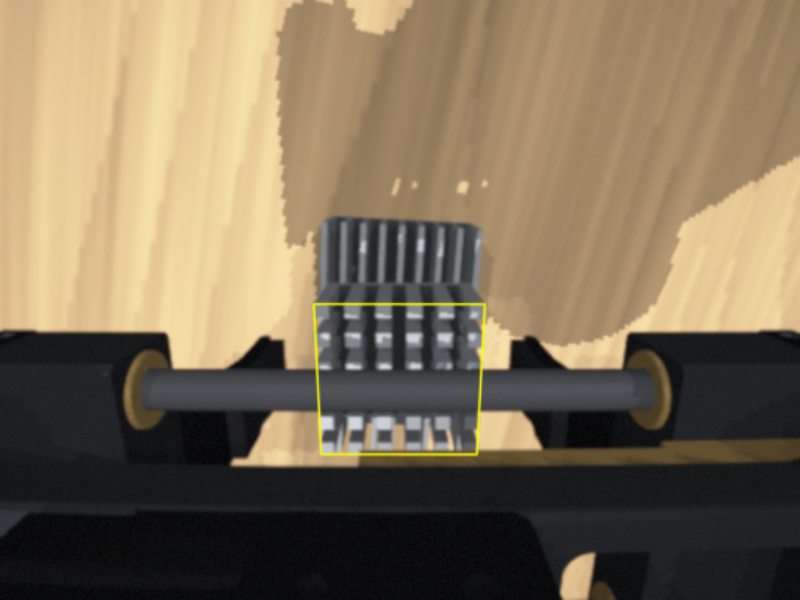

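Square sink aligned with the jaw and centred. Close, lift.

```bash
python3 -m inch '[{"fingers":0,"delta_pos":[0,0,0.1],"spin":0},{"fingers":0,"delta_pos":[0,0,0.1],"spin":0},{"fingers":0,"delta_pos":[0,0,0.1],"spin":0},{"fingers":0,"delta_pos":[0,0,0.1],"spin":0},{"fingers":0,"delta_pos":[0,0,0.1],"spin":0},{"fingers":0,"delta_pos":[0,0,0.1],"spin":0},{"fingers":0,"delta_pos":[0,0,0.1],"spin":0},{"fingers":0,"delta_pos":[0,0,0.1],"spin":0}]'
python3 -m inch '[{"fingers":0,"delta_pos":[0,0,-0.5],"spin":0},{"fingers":0,"delta_pos":[0,0,-1.5],"spin":0},{"fingers":0,"delta_pos":[0,0,-3],"spin":0},{"fingers":0,"delta_pos":[0,0,-5],"spin":0},{"fingers":0,"delta_pos":[0,0,-8],"spin":0},{"fingers":0,"delta_pos":[0,0,-11],"spin":0},{"fingers":0,"delta_pos":[0,0,-14],"spin":0},{"fingers":0,"delta_pos":[0,0,-17],"spin":0},{"fingers":0,"delta_pos":[0,0,-19],"spin":0},{"fingers":0,"delta_pos":[0,0,-19],"spin":0}]'
python3 - <<'E'
from h import *
im,c=snap('wrist','w15')
im2,_=snap('side','s15')
cv2.imwrite('pics/w15b.png',np.hstack([im[:,:,::-1],cv2.resize(im2[130:290,180:290,::-1],(282,384))]))
E
```

```text
time_s: 22.0
tcp_pos: [0.4262, -0.1221, 0.0407]
ee_rot: [[0.21, -0.978, 0.0], [-0.978, -0.21, -0.0], [0.0, -0.0, -1.0]]
wrist_force: [-0.9, 0.6, 3.1]
gripper_width: 0.643
time_s: 23.0
tcp_pos: [0.4277, -0.1223, 0.2342]
ee_rot: [[0.21, -0.978, 0.008], [-0.978, -0.21, -0.0], [0.002, -0.008, -1.0]]
wrist_force: [0.1, 0.2, -1.3]
gripper_width: 0.638
```

View pics/w15b.png

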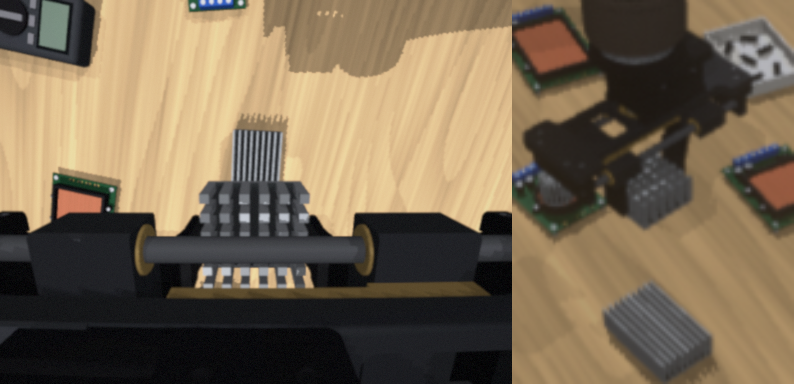

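```bash
python3 -m inch '[{"fingers":0,"delta_pos":[-0.2,-1,0],"spin":1},{"fingers":0,"delta_pos":[-0.8,-3,0],"spin":3},{"fingers":0,"delta_pos":[-1.5,-6,0],"spin":5},{"fingers":0,"delta_pos":[-2.3,-9,0],"spin":8},{"fingers":0,"delta_pos":[-3.1,-12,1],"spin":12.1},{"fingers":0,"delta_pos":[-3.8,-15,2],"spin":12.1},{"fingers":0,"delta_pos":[-4.6,-18,3],"spin":12.1},{"fingers":0,"delta_pos":[-5.3,-21,5],"spin":12.1},{"fingers":0,"delta_pos":[-6.1,-24,7],"spin":12.1},{"fingers":0,"delta_pos":[-6.5,-25.3,9],"spin":12.1},{"fingers":0,"delta_pos":[-6.5,-25.3,12],"spin":12.1},{"fingers":0,"delta_pos":[-6.5,-25.3,14],"spin":12.1},{"fingers":0,"delta_pos":[-6.5,-25.3,16],"spin":12.1},{"fingers":0,"delta_pos":[-6.5,-25.3,17.3],"spin":12.1},{"fingers":0,"delta_pos":[-6.5,-25.3,17.3],"spin":12.1},{"fingers":0,"delta_pos":[-6.5,-25.3,17.3],"spin":12.1}]'
python3 - <<'E'
from h import *
def d(c,im):
    rect(c,(.6603,-.007),.066,.066,0,.018,im,(255,255,0))
    t=sense()['tcp_pos']
    rect(c,(t[0],t[1]-.001),.056,.056,0,t[2]-.009,im,(0,255,255))
view2('q16',d,[('side',(230,150,350,270)),('wrist',(150,80,350,280))])
E
```

```text
time_s: 24.7
tcp_pos: [0.6601, -0.0055, 0.0572]
ee_rot: [[0.0, -1.0, -0.0], [-1.0, -0.0, -0.001], [0.001, 0.0, -1.0]]
wrist_force: [0.4, 0.6, 0.1]
gripper_width: 0.644
[ 0.6608 -0.0054  0.0587] [-0.3 -1.  -0.8]
```

View pics/q16.png

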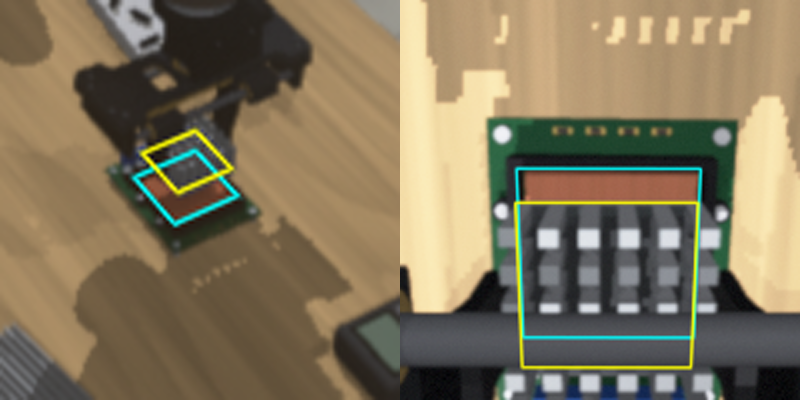

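```bash
python3 -m inch '[{"fingers":0,"delta_pos":[0,0.1,0.8],"spin":0},{"fingers":0,"delta_pos":[0,0.1,1.6],"spin":0},{"fingers":0,"delta_pos":[0,0.1,2.2],"spin":0},{"fingers":0,"delta_pos":[0,0.1,2.6],"spin":0},{"fingers":0,"delta_pos":[0,0.1,2.8],"spin":0},{"fingers":0,"delta_pos":[0,0.1,2.9],"spin":0},{"fingers":0,"delta_pos":[0,0.1,3.0],"spin":0},{"fingers":0,"delta_pos":[0,0.1,3.0],"spin":0}]'
```

```text
time_s: 25.6
tcp_pos: [0.6589, -0.0055, 0.0276]
ee_rot: [[0.0, -1.0, 0.0], [-1.0, -0.0, 0.0], [-0.0, -0.0, -1.0]]
wrist_force: [-0.3, 0.1, -0.3]
gripper_width: 0.641
```

```bash
python3 -m inch '[{"fingers":0,"delta_pos":[0.05,0,0.05],"spin":0},{"fingers":0,"delta_pos":[0.05,0,0.1],"spin":0},{"fingers":0,"delta_pos":[0.05,0,0.1],"spin":0}]'
```

```text
time_s: 25.9
tcp_pos: [0.659, -0.0061, 0.0268]
ee_rot: [[0.0, -1.0, 0.0], [-1.0, -0.0, -0.0], [0.0, -0.0, -1.0]]
wrist_force: [0.4, 0.5, -0.3]
gripper_width: 0.64
```

```bash
python3 -m inch '[{"fingers":0,"delta_pos":[0,0,0.05],"spin":0},{"fingers":0,"delta_pos":[0,0,0.1],"spin":0},{"fingers":0,"delta_pos":[0,0,0.1],"spin":0}]'
```

```text
time_s: 26.2
tcp_pos: [0.659, -0.0061, 0.0268]
ee_rot: [[0.0, -1.0, 0.001], [-1.0, -0.0, -0.0], [0.0, -0.001, -1.0]]
wrist_force: [-2.1, 0.1, 5.0]
gripper_width: 0.643
```

Contact. Release and retreat toward the stack view.

```bash
python3 -m inch '[{"fingers":8.7,"delta_pos":[0,0,0],"spin":0},{"fingers":8.7,"delta_pos":[0,0,0],"spin":0},{"fingers":8.7,"delta_pos":[0,0,0],"spin":0},{"fingers":8.7,"delta_pos":[0,0,0],"spin":0},{"fingers":8.7,"delta_pos":[0,0,0],"spin":0},{"fingers":8.7,"delta_pos":[0,0,0],"spin":0},{"fingers":8.7,"delta_pos":[0,0,-2],"spin":0},{"fingers":8.7,"delta_pos":[0,0,-5],"spin":0},{"fingers":8.7,"delta_pos":[-2,0,-9],"spin":0},{"fingers":8.7,"delta_pos":[-4,0,-13],"spin":0},{"fingers":8.7,"delta_pos":[-6,0,-17],"spin":0},{"fingers":8.7,"delta_pos":[-6,0,-19],"spin":0},{"fingers":8.7,"delta_pos":[-6,0,-19],"spin":0}]'
python3 - <<'E'
from h import *
view2('q17',lambda c,im:0,[('side',(230,150,350,270)),('wrist',(180,50,340,210))])
E
```

```text
time_s: 27.5
tcp_pos: [0.6608, 0.055, 0.2202]
ee_rot: [[0.002, -1.0, 0.009], [-1.0, -0.002, 0.002], [-0.002, -0.009, -1.0]]
wrist_force: [-0.8, -0.3, 1.2]
gripper_width: 0.998
[0.6584 0.054  0.2152] [ 1.  -0.5  0.1]
```

View pics/q17.png

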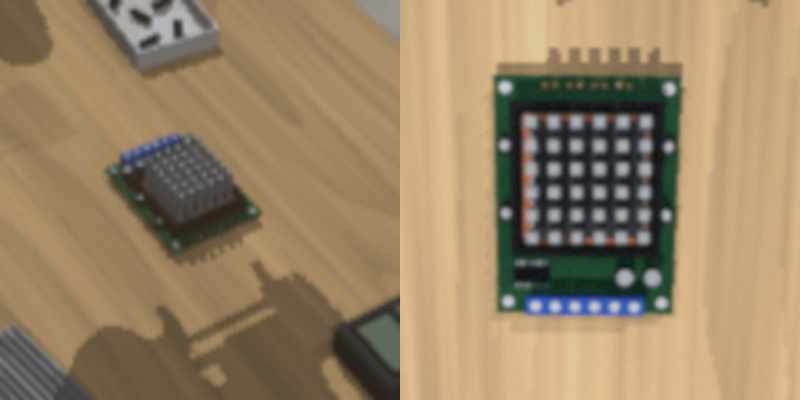

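Square sink sits centred. Now the large one.

```bash
python3 -m inch '[{"fingers":8.7,"delta_pos":[1.3,3,-1],"spin":0},{"fingers":8.7,"delta_pos":[3,7,-1],"spin":0},{"fingers":8.7,"delta_pos":[5,11,-1],"spin":0},{"fingers":8.7,"delta_pos":[7,15,-1],"spin":0},{"fingers":8.7,"delta_pos":[9,19,-1],"spin":0},{"fingers":8.7,"delta_pos":[10.4,22,-1],"spin":0},{"fingers":8.7,"delta_pos":[10.4,23.2,-1],"spin":0},{"fingers":8.7,"delta_pos":[10.4,23.2,-1],"spin":0},{"fingers":8.7,"delta_pos":[10.4,23.2,-1],"spin":0},{"fingers":8.7,"delta_pos":[10.4,23.2,-1],"spin":0}]'
python3 - <<'E'
from h import *
im,c=snap('wrist','w18');s=sense();print(s['tcp_pos'],s['ee_rot'][0].round(3))
cv2.imwrite('pics/w18d.png',cv2.resize(im[40:180,180:320,::-1],(560,560),interpolation=cv2.INTER_CUBIC))
for q in spot_point('wrist','sink_large')[:2]:
        px=np.array(q['location'])*[W,H];print(round(q['conf'],2),px.round(1),atz(c,px,0).round(4))
E
```

```text
time_s: 28.6
tcp_pos: [0.428, -0.0496, 0.2251]
ee_rot: [[0.0, -1.0, -0.001], [-1.0, -0.0, -0.0], [0.0, 0.001, -1.0]]
wrist_force: [0.0, -0.1, 0.1]
gripper_width: 1.0
[ 0.4279153  -0.04960639  0.22506994] [ 0.    -1.    -0.001]
0.92 [251.9 111.3] [ 0.4301 -0.1245  0.    ]
```

View pics/w18d.png

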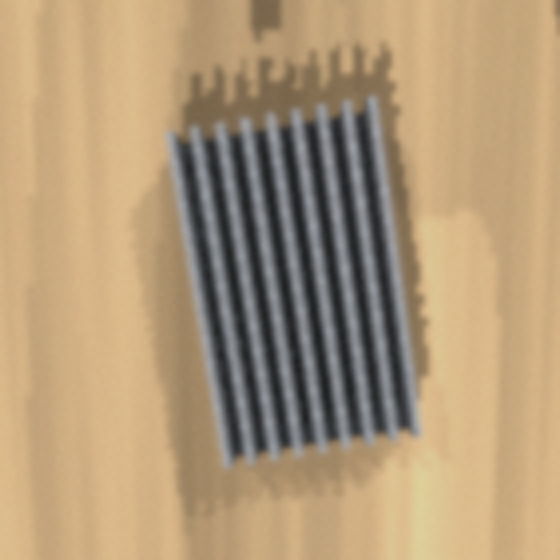

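Run:
```python
from h import *
c=get_calibration('wrist')
L=[(171,134),(376,97),(228,465),(417,433)]
P=np.array([atz(c,((x+.5)/4+180-.5,(y+.5)/4+40-.5),.032)[:2] for x,y in L]);print(P.mean(0).round(4))
for a,b in((0,2),(1,3),(0,1),(2,3)): d=P[b]-P[a];print(np.degrees(np.arctan2(d[1],d[0])).round(1),np.linalg.norm(d).round(4))
```

```text
[ 0.4268 -0.1237]
99.0 0.0983
98.4 0.0984
-170.3 0.0606
-170.3 0.0595
```

```bash
python3 -m inch '[{"fingers":8.7,"delta_pos":[4,0,3],"spin":-5},{"fingers":8.7,"delta_pos":[8,-0.2,6],"spin":-9.1},{"fingers":8.7,"delta_pos":[9.6,-0.2,9],"spin":-9.1},{"fingers":8.7,"delta_pos":[9.6,-0.2,12],"spin":-9.1},{"fingers":8.7,"delta_pos":[9.6,-0.2,15],"spin":-9.1},{"fingers":8.7,"delta_pos":[9.6,-0.2,18],"spin":-9.1},{"fingers":8.7,"delta_pos":[9.6,-0.2,20],"spin":-9.1},{"fingers":8.7,"delta_pos":[9.6,-0.2,21.2],"spin":-9.1},{"fingers":8.7,"delta_pos":[9.6,-0.2,21.6],"spin":-9.1},{"fingers":8.7,"delta_pos":[9.6,-0.2,21.6],"spin":-9.1},{"fingers":8.7,"delta_pos":[9.6,-0.2,21.6],"spin":-9.1}]'
python3 - <<'E'
from h import *
im,c=snap('wrist','w19');im=im[:,:,::-1].copy()
rect(c,(.4268,-.1237),.062,.1,9.1,.032,im,(0,255,255))
cv2.imwrite('pics/w19b.png',im)
E
```

```text
time_s: 29.8
tcp_pos: [0.4296, -0.146, 0.0099]
ee_rot: [[0.159, -0.987, 0.001], [-0.987, -0.159, -0.0], [0.0, -0.001, -1.0]]
wrist_force: [0.3, 0.6, -0.3]
gripper_width: 1.001
```

View pics/w19b.png

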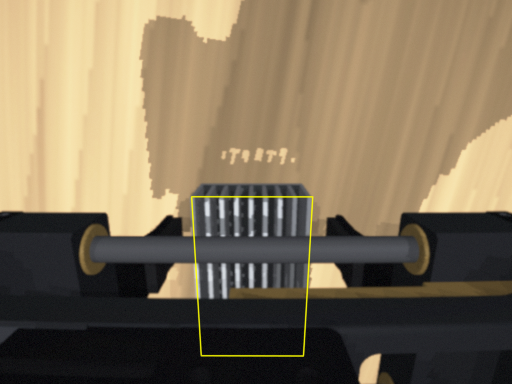

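Aligned, gripping 22 mm off-centre towards the near end as planned (to keep the gripper body clear of the flask at the board).

```bash
python3 -m inch '[{"fingers":0,"delta_pos":[0,0,0],"spin":0},{"fingers":0,"delta_pos":[0,0,0],"spin":0},{"fingers":0,"delta_pos":[0,0,0],"spin":0},{"fingers":0,"delta_pos":[0,0,0],"spin":0},{"fingers":0,"delta_pos":[0,0,0],"spin":0},{"fingers":0,"delta_pos":[0,0,0],"spin":0},{"fingers":0,"delta_pos":[0,0,0],"spin":0},{"fingers":0,"delta_pos":[0,0,0],"spin":0}]'
python3 -m inch '[{"fingers":0,"delta_pos":[0,0,-0.4],"spin":0},{"fingers":0,"delta_pos":[0,0,-1.2],"spin":0},{"fingers":0,"delta_pos":[0,0,-2.5],"spin":0},{"fingers":0,"delta_pos":[0,0,-4],"spin":0},{"fingers":0,"delta_pos":[0,0,-6],"spin":0},{"fingers":0,"delta_pos":[0,0,-8],"spin":0},{"fingers":0,"delta_pos":[0,0,-10],"spin":0},{"fingers":0,"delta_pos":[0,0,-10],"spin":0},{"fingers":0,"delta_pos":[0,0,-10],"spin":0}]'
python3 - <<'E'
from h import *
im,c=snap('wrist','w20')
im2,_=snap('side','s20')
cv2.imwrite('pics/w20b.png',np.hstack([im[:,:,::-1],cv2.resize(im2[130:310,180:300,::-1],(256,384))]))
E
```

```text
time_s: 30.65
tcp_pos: [0.4293, -0.146, 0.0098]
ee_rot: [[0.158, -0.987, 0.001], [-0.987, -0.158, -0.0], [0.0, -0.001, -1.0]]
wrist_force: [0.3, -0.2, 3.2]
gripper_width: 0.707
time_s: 31.55
tcp_pos: [0.4281, -0.1459, 0.1094]
ee_rot: [[0.158, -0.988, -0.0], [-0.988, -0.158, 0.001], [-0.001, 0.0, -1.0]]
wrist_force: [-0.3, 0.3, -1.9]
gripper_width: 0.711
```

View pics/w20b.png

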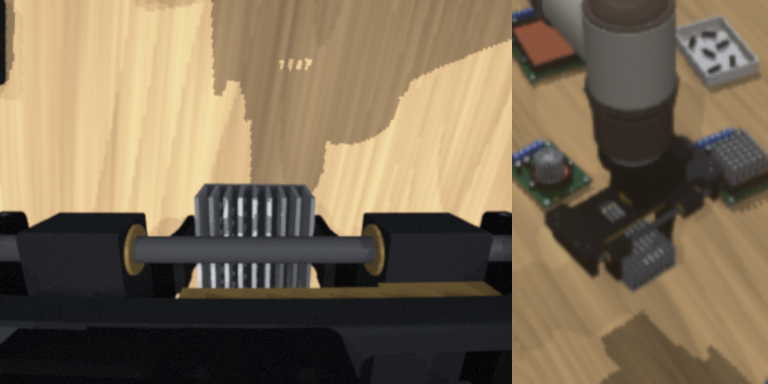

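```bash
python3 -m inch '[{"fingers":0,"delta_pos":[-1,-0.4,-1],"spin":1},{"fingers":0,"delta_pos":[-3,-1,-3],"spin":2},{"fingers":0,"delta_pos":[-6,-2,-6],"spin":3},{"fingers":0,"delta_pos":[-9.5,-3.3,-9],"spin":4},{"fingers":0,"delta_pos":[-13,-4.6,-12],"spin":5},{"fingers":0,"delta_pos":[-17,-6,-15],"spin":6},{"fingers":0,"delta_pos":[-21,-7.4,-16],"spin":7},{"fingers":0,"delta_pos":[-25,-8.8,-16],"spin":8},{"fingers":0,"delta_pos":[-29,-10.2,-16],"spin":9},{"fingers":0,"delta_pos":[-33,-11.6,-16],"spin":10},{"fingers":0,"delta_pos":[-37,-13,-16],"spin":11},{"fingers":0,"delta_pos":[-41,-14.4,-16],"spin":12},{"fingers":0,"delta_pos":[-45,-15.8,-16],"spin":13},{"fingers":0,"delta_pos":[-49,-17,-16],"spin":14.1},{"fingers":0,"delta_pos":[-53,-18.4,-16],"spin":14.1},{"fingers":0,"delta_pos":[-56,-19.5,-16],"spin":14.1},{"fingers":0,"delta_pos":[-57.7,-20,-16],"spin":14.1},{"fingers":0,"delta_pos":[-57.7,-20,-16],"spin":14.1},{"fingers":0,"delta_pos":[-57.7,-20,-16],"spin":14.1},{"fingers":0,"delta_pos":[-57.7,-20,-16],"spin":14.1}]'
python3 - <<'E'
from h import *
im,c=snap('wrist','w21');s=sense();print(s['tcp_pos'],s['ee_rot'].round(3).tolist(),s['joints'].round(1))
print(copper(im,c))
E
```

```text
time_s: 33.65
tcp_pos: [0.5349, 0.4543, 0.2687]
ee_rot: [[-0.088, -0.996, -0.001], [-0.996, 0.088, -0.002], [0.002, 0.001, -1.0]]
wrist_force: [-0.0, -0.6, -1.2]
gripper_width: 0.71
[0.53507057 0.45419732 0.26934368] [[-0.088, -0.996, -0.001], [-0.996, 0.088, -0.001], [0.001, 0.001, -1.0]] [ 53.5  28.5  17.4   0.  -79.  -58.5]
[([241.0, 112.0], [545.8, 380.5], [545.2, 380.8], [107.7, 70.0], 85.5)]
```

View pics/w21.png

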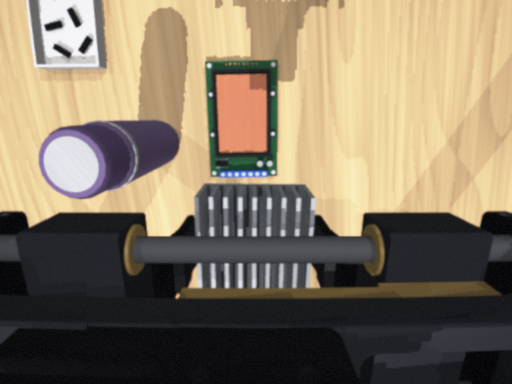

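Run:
```python
from h import *
c=get_calibration('wrist')
print(atz(c,(71,164),.213))
# silhouette fit
im=cv2.imread('pics/w21.png')[:,:,::-1].copy()
h=cv2.cvtColor(im,cv2.COLOR_RGB2HSV)
m=cv2.inRange(h,(118,50,30),(165,255,255)); m[:100]=0;m[210:]=0;m[:,200:]=0
m=cv2.morphologyEx(m,cv2.MORPH_CLOSE,np.ones((25,25)))
th=np.linspace(0,2*np.pi,60);best=[]
for X in np.arange(.66,.70,.001):
  for Y in np.arange(.385,.425,.001):
    P=np.vstack([np.c_[X+.033*np.cos(th),Y+.033*np.sin(th),0*th+z] for z in(0,.16)]+[np.c_[X+.026*np.cos(th),Y+.026*np.sin(th),0*th+.213]])
    k=np.zeros_like(m);cv2.fillConvexPoly(k,cv2.convexHull(proj(c,P).astype(np.float32)).astype(np.int32),255)
    best.append(((k&m).sum()/(k|m).sum(),X,Y))
best.sort(reverse=True);print(np.round(best[:4],3).tolist(),np.mean(best[:20],0))
```

```text
[0.67463456 0.40957389 0.213     ]
[[0.657, 0.674, 0.41], [0.656, 0.677, 0.411], [0.656, 0.675, 0.41], [0.655, 0.678, 0.411]] [0.65076381 0.67595    0.4105    ]
```

```bash
python3 -m inch '[{"fingers":0,"delta_pos":[1.5,-0.3,0],"spin":-0.5},{"fingers":0,"delta_pos":[4,-0.7,0],"spin":-0.5},{"fingers":0,"delta_pos":[7,-1.2,0],"spin":-0.5},{"fingers":0,"delta_pos":[9.5,-1.5,1],"spin":-0.5},{"fingers":0,"delta_pos":[9.5,-1.5,3],"spin":-0.5},{"fingers":0,"delta_pos":[9.5,-1.5,6],"spin":-0.5},{"fingers":0,"delta_pos":[9.5,-1.5,9],"spin":-0.5},{"fingers":0,"delta_pos":[9.5,-1.5,11],"spin":-0.5},{"fingers":0,"delta_pos":[9.5,-1.5,12],"spin":-0.5},{"fingers":0,"delta_pos":[9.5,-1.5,12],"spin":-0.5}]'
python3 - <<'E'
from h import *
for n in('scene','side','wrist'):
    im,c=snap(n,n+'22')
    b={'scene':(270,80,420,192),'side':(150,70,300,182),'wrist':(100,80,400,304)}[n]
    cv2.imwrite(f'pics/{n}22z.png',cv2.resize(im[b[1]:b[3],b[0]:b[2],::-1],(400,300)))
cv2.imwrite('pics/z22.png',np.vstack([np.hstack([cv2.imread(f'pics/{n}22z.png') for n in('scene','side')]),cv2.copyMakeBorder(cv2.imread('pics/wrist22z.png'),0,0,0,400,0)]))
E
```

```text
time_s: 34.7
tcp_pos: [0.5413, 0.3578, 0.1487]
ee_rot: [[-0.079, -0.997, -0.002], [-0.997, 0.079, -0.002], [0.002, 0.002, -1.0]]
wrist_force: [-1.0, -0.4, -2.8]
gripper_width: 0.711
```

View pics/z22.png

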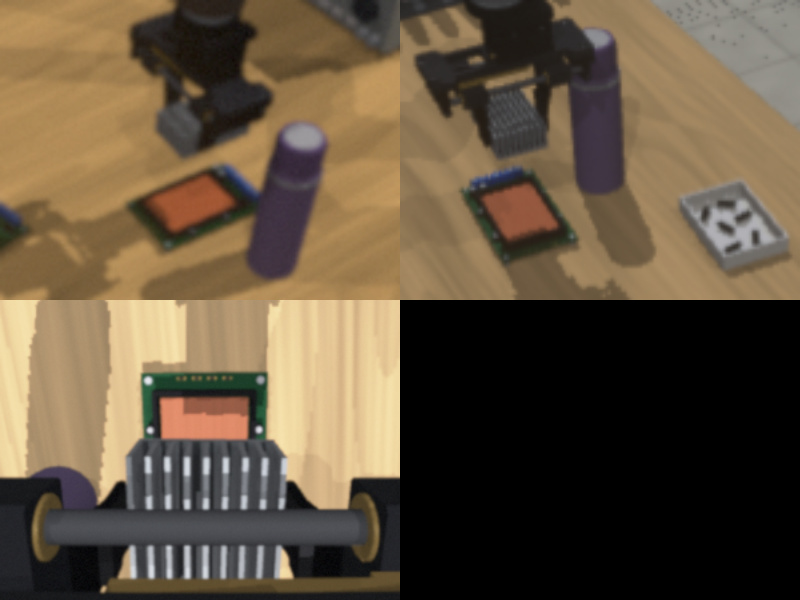

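```bash
python3 -m inch '[{"fingers":0,"delta_pos":[0,0,1],"spin":0},{"fingers":0,"delta_pos":[0,0,2],"spin":0},{"fingers":0,"delta_pos":[0,0,3],"spin":0},{"fingers":0,"delta_pos":[0,0,3],"spin":0}]'
python3 - <<'E'
from h import *
for n in('scene','side','wrist'):
    im,c=snap(n,n+'23')
    b={'scene':(290,90,420,188),'side':(160,70,290,168),'wrist':(80,100,400,340)}[n]
    cv2.imwrite(f'pics/{n}23z.png',cv2.resize(im[b[1]:b[3],b[0]:b[2],::-1],(400,300)))
cv2.imwrite('pics/z23.png',np.vstack([np.hstack([cv2.imread(f'pics/{n}23z.png') for n in('scene','side')]),cv2.copyMakeBorder(cv2.imread('pics/wrist23z.png'),0,0,0,400,0)]))
E
```

```text
time_s: 35.25
tcp_pos: [0.5405, 0.3584, 0.117]
ee_rot: [[-0.079, -0.997, -0.004], [-0.997, 0.079, -0.003], [0.003, 0.003, -1.0]]
wrist_force: [-0.7, -0.5, -1.9]
gripper_width: 0.708
```

View pics/z23.png

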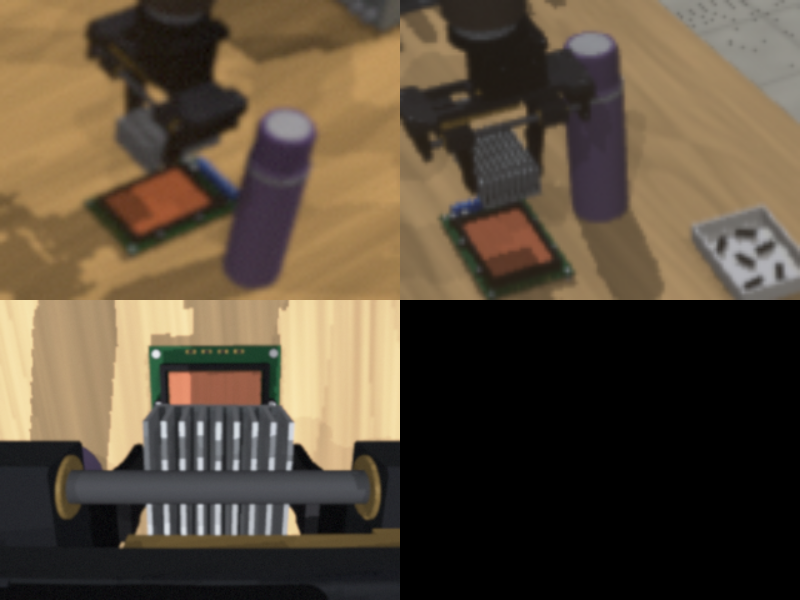

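No contact and a visible gap beside the flask; continue down.

```bash
python3 -m inch '[{"fingers":0,"delta_pos":[0,0,1],"spin":0},{"fingers":0,"delta_pos":[0,0,2.5],"spin":0},{"fingers":0,"delta_pos":[0,0,4],"spin":0},{"fingers":0,"delta_pos":[0,0,5.5],"spin":0},{"fingers":0,"delta_pos":[0,0,6.7],"spin":0},{"fingers":0,"delta_pos":[0,0,6.7],"spin":0},{"fingers":0,"delta_pos":[0,0,6.7],"spin":0}]'
python3 - <<'E'
from h import *
for n in('scene','side','wrist'):
    im,c=snap(n,n+'24')
    b={'scene':(290,90,420,188),'side':(160,70,290,168),'wrist':(190,100,320,240)}[n]
    cv2.imwrite(f'pics/{n}24z.png',cv2.resize(im[b[1]:b[3],b[0]:b[2],::-1],(400,300) if n!='wrist' else (520,560),interpolation=cv2.INTER_CUBIC))
cv2.imwrite('pics/z24.png',np.hstack([cv2.imread(f'pics/{n}24z.png') for n in('scene','side')]))
E
```

```text
time_s: 36.1
tcp_pos: [0.542, 0.3595, 0.0526]
ee_rot: [[-0.078, -0.997, 0.0], [-0.997, 0.078, -0.0], [0.0, -0.0, -1.0]]
wrist_force: [1.0, 0.5, -2.0]
gripper_width: 0.708
```

View pics/z24.png

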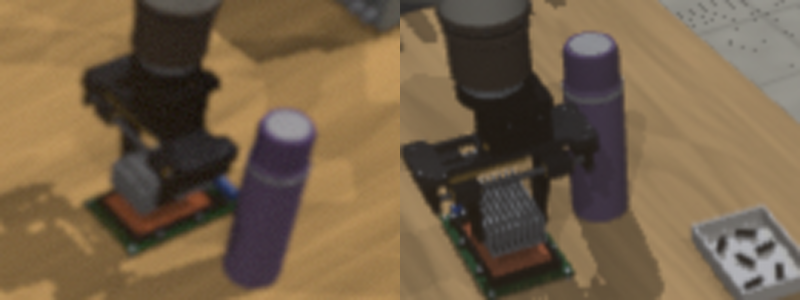

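View pics/wrist24z.png

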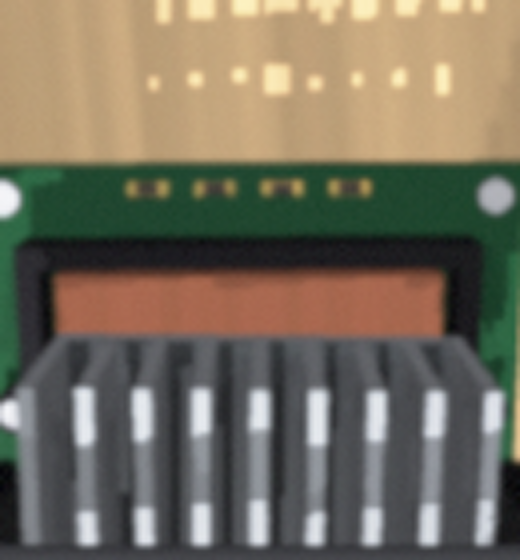

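Run:
```python
from h import *
c=get_calibration('wrist')
a=np.radians(-4.5);xh=np.array([np.cos(a),np.sin(a)]);yh=np.array([-xh[1],xh[0]]);b=np.array([.5457,.3806])
for p,z in(((62,338),.0428),((465,338),.0428),((20,390),.0748),((503,390),.0748),((52,270),.018),((445,270),.018),((45,268),.023),((452,268),.023)):
    w=atz(c,(190+(p[0]+.5)/4-.5,100+(p[1]+.5)/4-.5),z)[:2]-b; print(p,z,(w@xh).round(4),(w@yh).round(4))
```

```text
(62, 338) 0.0428 0.0282 -0.0473
(465, 338) 0.0428 -0.0347 -0.0474
(20, 390) 0.0748 0.0282 -0.0479
(503, 390) 0.0748 -0.034 -0.048
(52, 270) 0.018 0.0338 -0.0538
(445, 270) 0.018 -0.0352 -0.0539
(45, 268) 0.023 0.0341 -0.055
(452, 268) 0.023 -0.0356 -0.0551
```

```bash
python3 -m inch '[{"fingers":0,"delta_pos":[0.2,-0.1,0.6],"spin":0},{"fingers":0,"delta_pos":[0.2,-0.1,1.2],"spin":0},{"fingers":0,"delta_pos":[0.2,-0.1,1.7],"spin":0},{"fingers":0,"delta_pos":[0.2,-0.1,2.1],"spin":0},{"fingers":0,"delta_pos":[0.2,-0.1,2.3],"spin":0},{"fingers":0,"delta_pos":[0.2,-0.1,2.4],"spin":0},{"fingers":0,"delta_pos":[0.2,-0.1,2.4],"spin":0}]'
```

```text
time_s: 36.95
tcp_pos: [0.5426, 0.3573, 0.0284]
ee_rot: [[-0.078, -0.997, -0.0], [-0.997, 0.078, -0.0], [0.0, 0.0, -1.0]]
wrist_force: [0.8, -0.8, -2.6]
gripper_width: 0.713
```

```bash
python3 -m inch '[{"fingers":0,"delta_pos":[0,0,0.05],"spin":0},{"fingers":0,"delta_pos":[0,0,0.1],"spin":0},{"fingers":0,"delta_pos":[0,0,0.1],"spin":0},{"fingers":0,"delta_pos":[0,0,0.1],"spin":0}]'
```

```text
time_s: 37.35
tcp_pos: [0.5427, 0.3575, 0.028]
ee_rot: [[-0.078, -0.997, 0.0], [-0.997, 0.078, 0.0], [-0.0, -0.0, -1.0]]
wrist_force: [-0.9, -0.4, -0.2]
gripper_width: 0.715
```

```bash
python3 -m inch '[{"fingers":0,"delta_pos":[0,0,0.05],"spin":0},{"fingers":0,"delta_pos":[0,0,0.1],"spin":0},{"fingers":0,"delta_pos":[0,0,0.1],"spin":0},{"fingers":0,"delta_pos":[0,0,0.1],"spin":0}]'
```

```text
time_s: 37.75
tcp_pos: [0.5427, 0.3575, 0.0279]
ee_rot: [[-0.078, -0.997, 0.001], [-0.997, 0.078, 0.0], [-0.0, -0.001, -1.0]]
wrist_force: [-3.7, -1.2, 6.0]
gripper_width: 0.712
```

Seated. Release, rise straight up past the flask, then back off.

```bash
python3 -m inch '[{"fingers":8.7,"delta_pos":[0,0,0],"spin":0},{"fingers":8.7,"delta_pos":[0,0,0],"spin":0},{"fingers":8.7,"delta_pos":[0,0,0],"spin":0},{"fingers":8.7,"delta_pos":[0,0,0],"spin":0},{"fingers":8.7,"delta_pos":[0,0,0],"spin":0},{"fingers":8.7,"delta_pos":[0,0,-1.5],"spin":0},{"fingers":8.7,"delta_pos":[0,0,-4],"spin":0},{"fingers":8.7,"delta_pos":[0,0,-7],"spin":0},{"fingers":8.7,"delta_pos":[0,0,-10],"spin":0},{"fingers":8.7,"delta_pos":[0,0,-13],"spin":0},{"fingers":8.7,"delta_pos":[0,0,-17],"spin":0},{"fingers":8.7,"delta_pos":[0,0,-21],"spin":0},{"fingers":8.7,"delta_pos":[-3,0,-24],"spin":0},{"fingers":8.7,"delta_pos":[-7,0,-24],"spin":0},{"fingers":8.7,"delta_pos":[-9,0,-24],"spin":0},{"fingers":8.7,"delta_pos":[-9,0,-24],"spin":0},{"fingers":8.7,"delta_pos":[-9,0,-24],"spin":0}]'
python3 - <<'E'
from h import *
view2('l25',lambda c,im:0,[('side',(150,90,270,210)),('wrist',(60,40,300,280))])
im=cv2.imread('pics/l25_wrist.png');print(sense()['tcp_pos'])
im,c=snap('scene','scene25');cv2.imwrite('pics/scene25b.png',cv2.resize(im[:,:,::-1],(800,600)))
E
```

```text
time_s: 39.45
tcp_pos: [0.5494, 0.4469, 0.2669]
ee_rot: [[-0.078, -0.997, -0.0], [-0.997, 0.078, -0.0], [0.0, 0.0, -1.0]]
wrist_force: [-0.5, -0.6, -0.2]
gripper_width: 1.004
[0.5497 0.4461 0.2672] [-0.4 -0.2 -0.4]
[0.54965837 0.44614262 0.26724669]
```

View pics/l25.png

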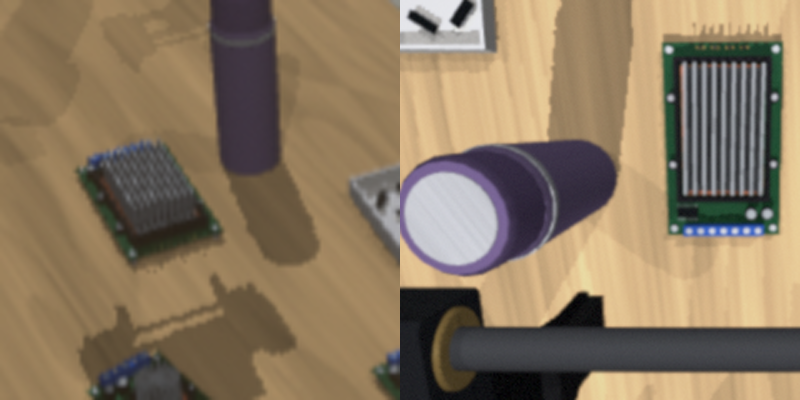

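View pics/scene25b.png

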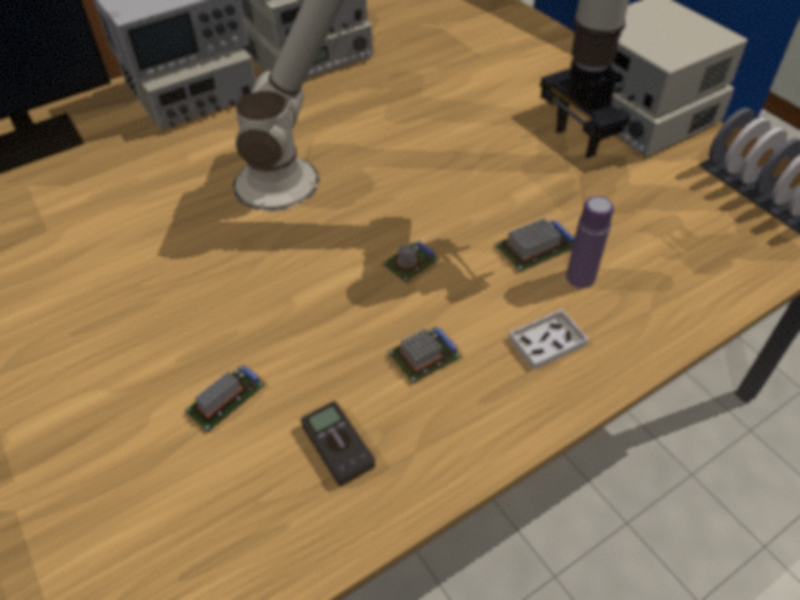

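All four sinks lie in their frames. The flask (base about (583,282) in the 800×600 scene picture) and multimeter (about (337,442)) are at the same pixels as at the start, and the gripper is clear.

```bash
python3 -c "
from station import finish_job
print(finish_job())"
```

```text
the job is handed in; nothing more can be done
None
```

I took the stack apart from the top down and set all four heat sinks (round, narrow, square, large) on their own boards, then handed the job in. It reported no verdict. The robot's clock read about 39.5 s of the 120 s.

- **Placing:** each sink was put down until a 5–12 N push-back showed it was on the pad, then released. Afterwards, wrist and side pictures showed each one lying flat inside its frame. The narrow sink sits about 2 mm off centre, against 9 mm allowed; I judged this by eye from the picture.
- **Large sink:** I gripped it 22 mm off centre so the gripper would clear the flask, by an estimated 9 mm. No contact force showed on the way down.
- **Flask and multimeter:** in the last scene picture both are where they were at the start, with the flask upright. The gripper was open and touching nothing.
- **Disagreements:**
  - The scene and side cameras put the boards up to about 7 mm from where the wrist camera did. I used the wrist values.
  - The trained networks' points were sometimes centimetres off. I used the picture measurements instead.

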